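# Pack used car lamps into their moulded cartons

## Task

Pack the four used car lamps for dispatch: set each one, lens up, into the open carton whose moulded recess has its outline (the round fog lamp, the oblong reversing lamp, and the left-hand and right-hand corner lamps, which are mirror images), so that it sits flat on the floor of its recess. They are fragile, so set them down and do not drop them. Leave the tape roll and the bulb box where they are.

Things in the scene. Friction and masses are not known exactly. Their poses are not given: they have to be found in the camera images.
- lamp_fog: Round fog lamp, 60 mm in diameter: black housing 48 mm high with upright sides, clear lens on top, 58 mm over all, lies lens up on its flat back; 0.15 to 0.3 kg. Origin: centre of the underside, z up. Its yaw does not matter.
- lamp_reverse: Oblong reversing lamp, 92 mm (x) by 48 mm (y), the same either way round: black housing 48 mm high with upright sides, clear lens on top, 58 mm over all, lies lens up on its flat back; 0.15 to 0.3 kg. Origin: centre of the underside, z up. 
- lamp_corner_l: Left-hand corner lamp: black housing 48 mm high with upright sides, clear lens on top, 58 mm over all, lies lens up on its flat back; 0.15 to 0.3 kg. Origin: centre of the underside, z up. outline 84 by 52 mm, origin at the middle of that; square end at x -42; -y side straight from x -42 to 42, +y side only to x 10, then a slant to the blunt tip at x 42, y -18 to -26. Grip across y at x -10. 
- lamp_corner_r: Right-hand corner lamp: black housing 48 mm high with upright sides, clear lens on top, 58 mm over all, lies lens up on its flat back; 0.15 to 0.3 kg. Origin: centre of the underside, z up. outline 84 by 52 mm, origin at the middle of that; square end at x -42; +y side straight from x -42 to 42, -y side only to x 10, then a slant to the blunt tip at x 42, y +18 to +26. Grip across y at x -10. 
- carton_fog: Low cardboard carton base 128 (x) by 96 (y) by 27 mm, fixed to the bench, pale moulded insert, dark recess floor 10 mm above the origin (centre of the carton's underside, under the recess's centre). Round recess for the fog lamp, 6 mm spare all round at the floor, 10 at the mouth.
- carton_reverse: Low cardboard carton base 128 (x) by 96 (y) by 27 mm, fixed to the bench, pale moulded insert, dark recess floor 10 mm above the origin (centre of the carton's underside, under the recess's centre). Rectangular recess for the reversing lamp, long along x, 6 mm spare all round at the floor, 10 at the mouth.
- carton_corner_l: Low cardboard carton base 128 (x) by 96 (y) by 27 mm, fixed to the bench, pale moulded insert, dark recess floor 10 mm above the origin (centre of the carton's underside, under the recess's centre). Recess for the left-hand corner lamp, which fits only with its x and y axes along the carton's (slanted end to +x, long side to -y); 6 mm spare all round at the floor, 10 at the mouth.
- carton_corner_r: Low cardboard carton base 128 (x) by 96 (y) by 27 mm, fixed to the bench, pale moulded insert, dark recess floor 10 mm above the origin (centre of the carton's underside, under the recess's centre). Recess for the right-hand corner lamp, which fits only with its x and y axes along the carton's (slanted end to +x, long side to +y); 6 mm spare all round at the floor, 10 at the mouth.
- tape_roll: Bystander: loose roll of brown packing tape lying flat, 100 mm outside diameter, 48 mm high. Origin: centre of its underside.
- bulb_box: Bystander: loose small white bulb box with a blue-grey band, 95 mm (x) by 50 by 50 mm high. Origin: centre of its underside.

How it is judged:
At the end, for the whole second after the job is handed in: Each lamp lies still, lens up and level (within 0.08 rad), in the carton of its own outline: its centre within 15 mm of the carton's centre seen from above, its back on the recess floor (within 4 mm), and, except for the round one, in line with the recess (within 0.3 rad) (horizontal distance between lamp_fog and carton_fog below 0.015 m and z of lamp_fog in the frame of carton_fog below 0.014 m and angle between each of lamp_fog, lamp_reverse, lamp_corner_l, lamp_corner_r's own z axis and vertical below 0.08 rad and linear speed of each of lamp_fog, lamp_reverse, lamp_corner_l, lamp_corner_r below 0.02 m/s and horizontal distance between lamp_reverse and carton_reverse below 0.015 m and z of lamp_reverse in the frame of carton_reverse below 0.014 m and angle between the x axis of lamp_reverse and the x axis of carton_reverse, either way round below 0.3 rad and horizontal distance between lamp_corner_l and carton_corner_l below 0.015 m and z of lamp_corner_l in the frame of carton_corner_l below 0.014 m and angle between the x axis of lamp_corner_l and the x axis of carton_corner_l, either way round below 0.3 rad and horizontal distance between lamp_corner_r and carton_corner_r below 0.015 m and z of lamp_corner_r in the frame of carton_corner_r below 0.014 m and angle between the x axis of lamp_corner_r and the x axis of carton_corner_r, either way round below 0.3 rad); the robot touches nothing.
It fails at once if a lamp is dropped: it falls or slides free of the gripper faster than 0.8 m/s ((linear speed of lamp_fog above 0.8 m/s and contact force between the fingers and lamp_fog below 0.1 N) or (linear speed of lamp_reverse above 0.8 m/s and contact force between the fingers and lamp_reverse below 0.1 N) or (linear speed of lamp_corner_l above 0.8 m/s and contact force between the fingers and lamp_corner_l below 0.1 N) or (linear speed of lamp_corner_r above 0.8 m/s and contact force between the fingers and lamp_corner_r below 0.1 N)).
It fails at once if the tape roll or the bulb box is shifted by more than 30 mm (distance of any of tape_roll, bulb_box from where it was at the start of the episode above 0.03 m).
It also fails if it takes over 96 s, if anything falls off the work surface, if the arm or the gripper's body presses on something with over 40 N, if the wrist force passes 120 N, or if a joint passes its speed limit or range.

## Robot

A 7-joint arm with a two-finger parallel gripper is mounted at the origin on the work surface. World frame = base frame: x ahead of the robot, y to its left, z up, the work surface at z = 0. Lengths are in m, angles in rad, forces in N, time in s.
With the tool pointing down it reaches from about 0.4 to 0.875 m from the base axis. Payload 6.5 kg.
Tool frame: the origin (TCP) lies between the finger pads; the fingertips stand 11 mm ahead of it and the grasp point (between the pads) lies 8 mm behind it (env.tip_reach is the z of the fingertips in the tool frame, in m); z points along the fingers, x is the direction in which the jaws open and shut, and the axes are right-handed (so a half turn about z gives the same grasp; the last joint's range is limited). The gripper opens to 88 mm and grips with 3 to 60 N. Pads are 18 mm wide; open, the fingers measure 123 mm over their backs; the gripper's body (75 mm by 187 mm) begins 45 mm behind the grasp point.
Start: joints at [-1.298, 0.536, -0.004, 1.538, 0.003, 1.067, -0.071], TCP at [0.216, 0.613, 0.25] pointing down, gripper open.
Joint ranges: [-2.7, 2.7], [-0.37, 2.16], [-1.27, 1.26], [0.24, 2.4], [-1.31, 4.45], [0.19, 1.91], [-2.76, 2.76]. Speed limits (rad/s): [2.39, 2.39, 3.14, 3.14, 3.14, 3.14, 3.14].

## Interface

Orientations are given as a unit quaternion [x, y, z, w].
In Python, from plant import env gives the robot as it stands. The module is installed in compiled form; this text tells all that it offers.
- The arm moves only by the tool step_arm, never from a script. Its arguments are lists of equal length, an entry for each row: "delta_pos": the shift along the world's x, y, z in m, a list of three; "spin": the turn about the world's z in rad. A call has 1 to 5 rows; each row shifts and turns the pose as measured when the row begins; what a row does not reach is not made up. A row lasts 1/12 s, in which the tool goes at most 41.7 mm and 7.16 degrees, less where a joint would pass 70% of its speed; a pose out of reach is approached as far as the arm can. A call is refused whole if a number of a shift passes 0.0417 or a number of a turn 0.125, either way. A call with a gripper value outside its range is refused whole. "hand" is the closure, from 0 (fully open) to 1 (shut), set as the call begins (left out, the last holds). The fingers move at their own pace and stop on an object; "newtons" is the grip in N (left out, the last holds). Time passes only in rows, so rows that do not move let the fingers close. It gives the time, the measured TCP pose, the force and the opening at its end, in the units of the state.
- env.get_state(): the state, without advancing time (a new reading comes with each control period).
- env.grab_frame(name): name is "side" or "top" or "wrist"; returns the picture (400x640x3 uint8, red, green, blue); there is no depth.
- env.get_calibration(name): a dict with "vfov" (degrees; the focal length in pixels is half the picture's height over the tangent of half this angle, whatever the lens; pixels are square), "cx", "cy" (the principal point, pixels), "position" and "attitude" of the camera in the world. Camera axes: x right, y down, z forward; pixel columns grow to the right and rows downward; lengths in m; the calibration is good to about 2 mm. A picture is of the moment at which its call begins: read the wrist's pose just before it. get_calibration takes no time and is no camera call; for the wrist camera it gives the pose at the moment of the call.
- env.finish_job(): hands the job in, once; it reports no verdict.
The state is a dict: "time": time; "joint_pos": joint angles; "dq": joint speeds; "effort": joint torques, N m; "ee_pos": TCP position; "eef_rot": TCP orientation; "contact_force": force on the tool from outside, world axes, zero at the start; "torque": the same for the moment, N m; "finger_gap": finger opening in m.
Only numpy, scipy, OpenCV 4.12 (cv2) and the standard library are available. Lean on these libraries where they do the work, as an engineer would, in place of code of your own. Each camera call takes 0.05 s, during which the arm holds its last target.

## Working session

There is one attempt and no reset: what is moved stays moved. The work goes in short steps, Python scripts to look and compute and a tool call to move; the robot and the scene stay as the last step left them, time stands still between calls to the robot, and variables do not carry over. Pictures are saved under pics/ and viewed, and the job is handed in when it is done.

Besides the shell and the picture viewer there is one more tool, called after "Call:" as name(argument=value, ...), one argument or row to a line, values as JSON. step_arm: Moves the arm, as the interface text tells. Its arguments: {"type":"object","properties":{"delta_pos":{"type":"array"},"spin":{"type":"array"},"hand":{"type":"number"},"newtons":{"type":"number"}},"required":["delta_pos","spin"]}

```bash
mkdir -p pics; ls; python3 - <<'E'
from plant import env
import cv2
print(env.get_state()); print(env.tip_reach)
for n in ("top","side","wrist"):
    c=env.get_calibration(n);print(n,c)
    cv2.imwrite(f"pics/{n}0.png",env.grab_frame(n)[:,:,::-1])
E
```

```text
pics
{'time': 0.0, 'joint_pos': array([-1.2982205 ,  0.53715746, -0.00444897,  1.53881179,  0.0025949 ,
        1.06731421, -0.07124991]), 'dq': array([ 0.00047311, -0.00094985, -0.00020915, -0.00028546,  0.00102406,
       -0.00133123, -0.00056773]), 'effort': array([ 3.66607514e-05, -5.70995307e+01,  9.90876630e-01, -2.51600575e+01,
       -5.62189927e-02,  1.81220833e-02,  1.68964189e-04]), 'ee_pos': array([0.21583206, 0.61251297, 0.24886852]), 'eef_rot': array([ 8.16181687e-01,  5.77794725e-01, -6.53063374e-04,  5.32299978e-04]), 'contact_force': array([-0.4375439 ,  0.16371252,  0.52952395]), 'torque': array([0.01747734, 0.02063052, 0.00517694]), 'finger_gap': 0.08805302160574864}
0.011
top {'vfov': 57.82675442844388, 'cx': 320.1258012066958, 'cy': 197.85070635740502, 'position': array([ 0.31758946, -0.01350585,  1.05197456]), 'attitude': array([-0.69993334,  0.70531012, -0.08104733,  0.07786067])}
side {'vfov': 50.09475393049828, 'cx': 329.07498810840184, 'cy': 196.19365798114825, 'position': array([ 0.442009  , -0.94123778,  1.24806392]), 'attitude': array([ 0.94203265, -0.05583696,  0.01403694, -0.33054451])}
wrist {'vfov': 60.79813737150213, 'cx': 321.8225352916116, 'cy': 197.5922810224735, 'position': array([0.14336558, 0.63911116, 0.38456345]), 'attitude': array([0.80681298, 0.57164692, 0.08564028, 0.12222256])}
```

View pics/top0.png

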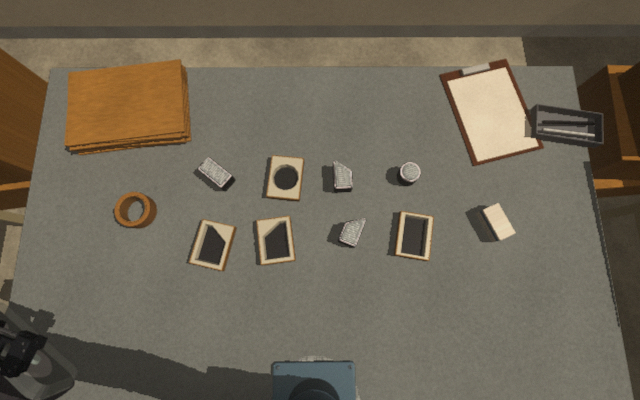

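View pics/side0.png

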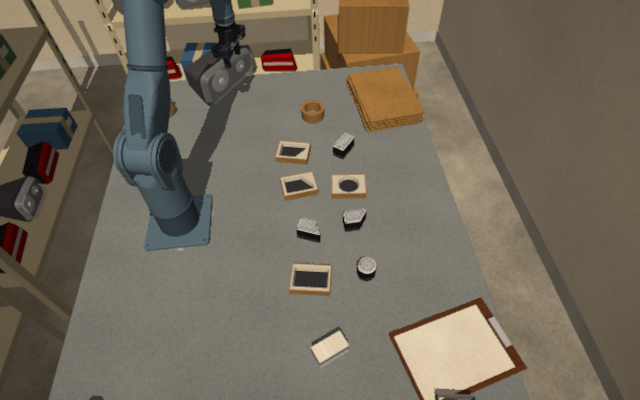

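View pics/wrist0.png

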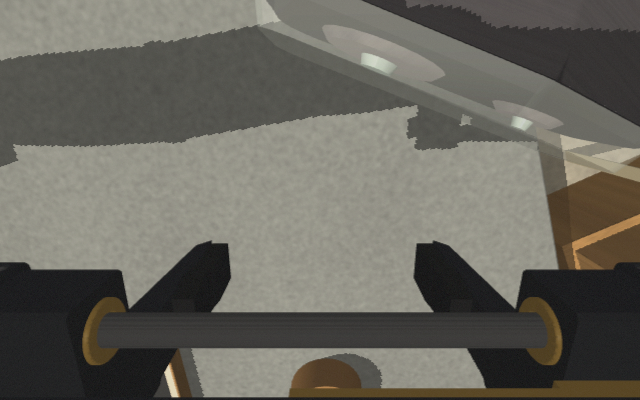

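```bash
cat > h.py <<'E'
import numpy as np,cv2
from scipy.spatial.transform import Rotation as R
def cast(c,uv,z,shape=(400,640)):
    uv=np.atleast_2d(np.asarray(uv,float))
    f=shape[0]/2/np.tan(np.radians(c["vfov"])/2)
    d=np.c_[(uv[:,0]-c["cx"])/f,(uv[:,1]-c["cy"])/f,np.ones(len(uv))]
    d=R.from_quat(c["attitude"]).apply(d); p=np.array(c["position"])
    return (p+d*((z-p[2])/d[:,2])[:,None])
def proj(c,P):
    P=np.atleast_2d(P);f=200/np.tan(np.radians(c["vfov"])/2)
    q=R.from_quat(c["attitude"]).inv().apply(P-c["position"])
    return np.c_[q[:,0]/q[:,2]*f+c["cx"],q[:,1]/q[:,2]*f+c["cy"]]
E
python3 - <<'E'
import cv2
a=cv2.imread('pics/top0.png')
cv2.imwrite('pics/t_l.png',cv2.resize(a[145:285,100:300],None,fx=4,fy=4,interpolation=cv2.INTER_CUBIC))
cv2.imwrite('pics/t_r.png',cv2.resize(a[145:285,320:520],None,fx=4,fy=4,interpolation=cv2.INTER_CUBIC))
E
```

```text
(no output)
```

View pics/t_l.png

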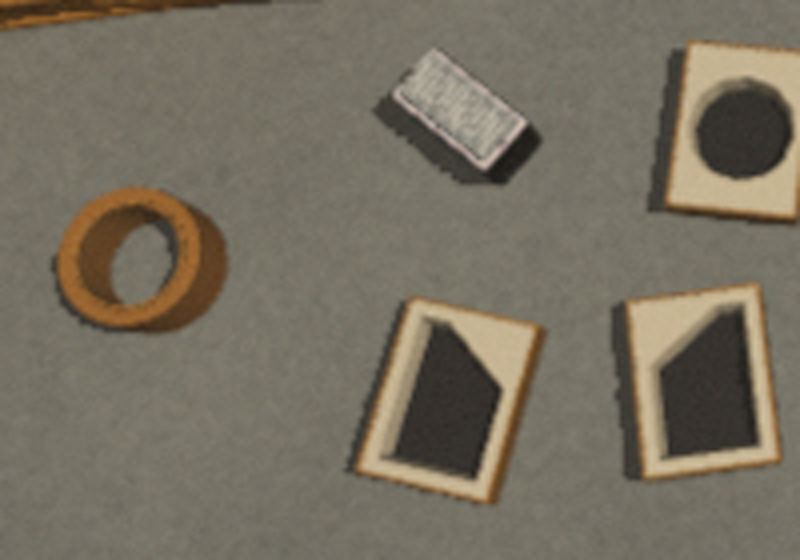

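View pics/t_r.png

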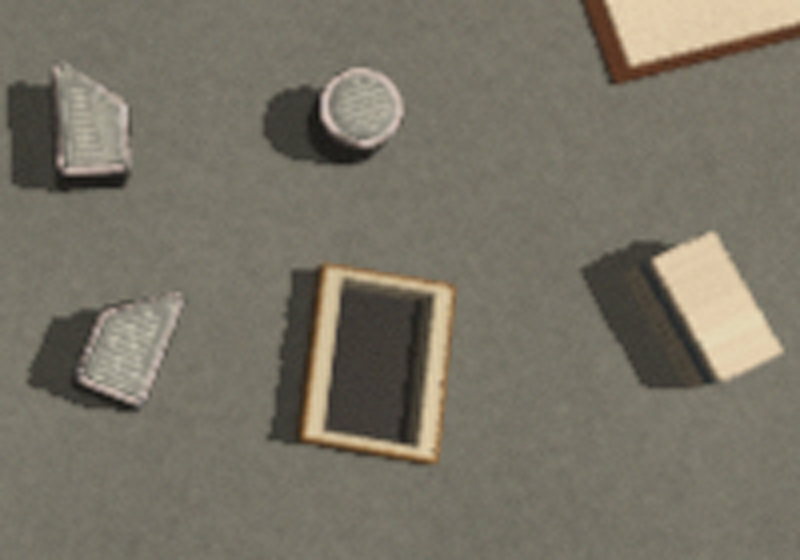

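```bash
cat > m.py <<'E'
from h import *
from plant import env
c=env.get_calibration('top')
a=cv2.imread('pics/top0.png')
hsv=cv2.cvtColor(a,cv2.COLOR_BGR2HSV)
g=cv2.cvtColor(a,cv2.COLOR_BGR2GRAY)
S=4
A=cv2.resize(a,None,fx=S,fy=S,interpolation=cv2.INTER_CUBIC);G=cv2.cvtColor(A,cv2.COLOR_BGR2GRAY)
print('bench',a[200,250])
def up(p): return (np.asarray(p,float)+.5)/S-.5
wins={'rev':(190,150,245,195),'cr':(328,153,358,196),'fog':(394,155,425,190),'cl':(332,212,372,252)}
for n,(x0,y0,x1,y1) in wins.items():
    sub=G[y0*S:y1*S,x0*S:x1*S]
    m=((sub>138)*255).astype(np.uint8)
    m=cv2.morphologyEx(m,cv2.MORPH_CLOSE,np.ones((13,13)))
    cs,_=cv2.findContours(m,cv2.RETR_EXTERNAL,cv2.CHAIN_APPROX_NONE)
    k=max(cs,key=cv2.contourArea).reshape(-1,2)+[x0*S,y0*S]
    for z in (.048,.058):
        P=cast(c,up(k),z)[:,:2].astype(np.float32)
        r=cv2.minAreaRect(P*1000)
        print(n,z,np.round(r[0],1),np.round(r[1],1),round(r[2],1))
    cv2.drawContours(A,[k.reshape(-1,1,2)],-1,(0,0,255),1)
    if n in('cr','cl'):
        h=cv2.approxPolyDP(k.reshape(-1,1,2),10,True).reshape(-1,2)
        print(np.round(cast(c,up(h),.05)[:,:2]*1000,1).tolist())
cw={'C_R':(180,210,243,277),'C_L':(250,208,305,270),'C_fog':(258,148,308,205),'C_rev':(388,203,440,266)}
for n,(x0,y0,x1,y1) in cw.items():
    H=cv2.cvtColor(A[y0*S:y1*S,x0*S:x1*S],cv2.COLOR_BGR2HSV)
    # cardboard+insert: saturated / pale
    b=((H[...,2]>140)&(H[...,1]>40)).astype(np.uint8)*255
    b=cv2.morphologyEx(b,cv2.MORPH_OPEN,np.ones((5,5)))
    cs,_=cv2.findContours(b,cv2.RETR_EXTERNAL,cv2.CHAIN_APPROX_NONE)
    k=max(cs,key=cv2.contourArea).reshape(-1,2)+[x0*S,y0*S]
    P=cast(c,up(k),.027)[:,:2].astype(np.float32); r=cv2.minAreaRect(P*1000)
    print(n,np.round(r[0],1),np.round(r[1],1),round(r[2],1))
    cv2.drawContours(A,[k.reshape(-1,1,2)],-1,(0,255,0),1)
    # recess floor dark
    f=(G[y0*S:y1*S,x0*S:x1*S]<62).astype(np.uint8)*255
    cs,_=cv2.findContours(f,cv2.RETR_EXTERNAL,cv2.CHAIN_APPROX_NONE)
    cx=[(q.reshape(-1,2)+[x0*S,y0*S]) for q in cs]
    k=max([q for q in cx],key=lambda q:cv2.contourArea(q))
    cv2.drawContours(A,[k.reshape(-1,1,2)],-1,(255,0,0),1)
    P=cast(c,up(k),.010)[:,:2].astype(np.float32); r=cv2.minAreaRect(P*1000)
    print('  floor',np.round(r[0],1),np.round(r[1],1),round(r[2],1))
cv2.imwrite('pics/ml.png',A[145*S:285*S,180*S:380*S]);cv2.imwrite('pics/mr.png',A[145*S:285*S,320*S:520*S])
E
python3 m.py
```

```text
bench [110 122 127]
rev 0.048 [627.8 286.5] [92.2 46.8] 51.4
rev 0.058 [624.7 283.5] [91.3 46.3] 51.4
cr 0.048 [618.  -84.6] [82.1 52. ] 1.5
cr 0.058 [615.  -83.9] [81.2 51.5] 1.5
[[655.6, -57.6], [611.7, -68.5], [583.4, -60.1], [583.1, -110.2], [626.4, -109.9]]
fog 0.048 [ 626.3 -280.7] [58.4 56.8] 62.4
fog 0.058 [ 623.2 -278. ] [57.9 56.2] 62.4
cl 0.048 [ 458.1 -108.2] [51.  84.5] 67.3
cl 0.058 [ 456.7 -107.2] [50.5 83.7] 67.3
[[487.9, -143.3], [475.5, -90.4], [428.2, -73.4], [415.4, -117.3]]
C_R [421.6 287.8] [ 95.2 127.8] 76.5
  floor [420.9 288.4] [60.2 96.9] 76.3
C_L [432.9 109.1] [127.7  95.3] 7.4
  floor [432.3 108.6] [96.6 62.8] 7.5
C_fog [618.1  83.7] [ 95.3 127.9] 83.7
  floor [618.3  83.1] [65.3 68.1] 9.5
C_rev [ 443.1 -286.9] [ 95.6 127.9] 79.7
  floor [ 442.7 -289.7] [ 63.2 105.1] 79.6
```

View pics/ml.png

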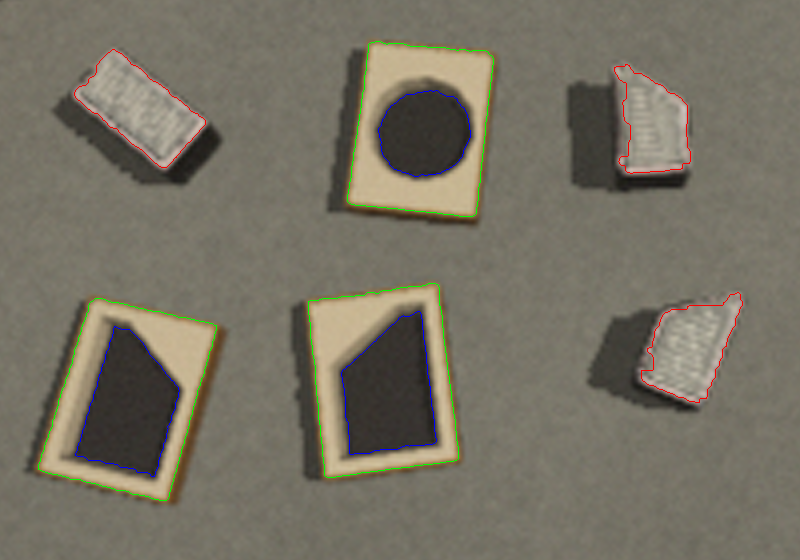

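View pics/mr.png

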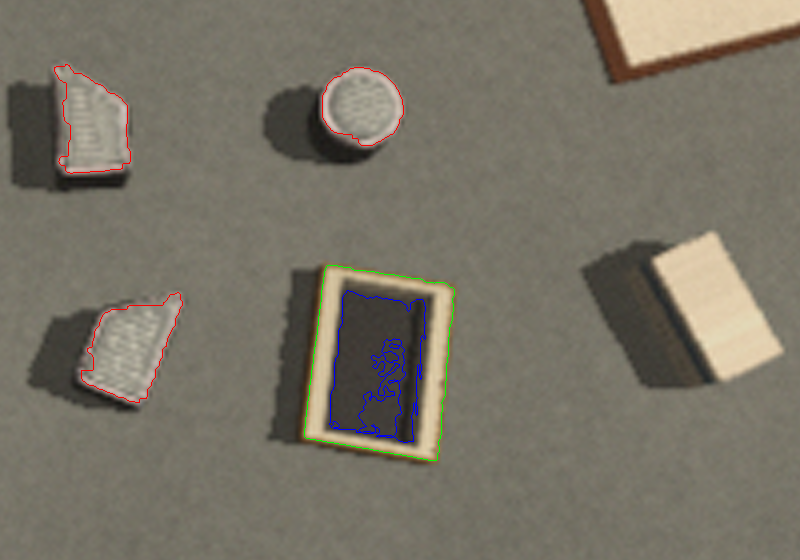

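Top view: the cartons measure 128×95 mm, as they should. They are C_R (0.422, 0.288, −13.5°), C_L (0.433, 0.109, +7.4°), C_fog (0.618, 0.084) and C_rev (0.443, −0.287, −10.3°). The reversing lamp comes first. I'll hover over it and refine its position with the wrist camera.

Call:
step_arm(
  delta_pos=[
    [0.031,-0.025,0],
    [0.031,-0.025,0],
    [0.031,-0.025,0],
    [0.031,-0.025,0],
    [0.031,-0.025,0],
  ],
  spin=[0.095,0.095,0.095,0.095,0.095],
  hand=0,
)

```text
time: 0.57
ee_pos: [0.3617, 0.4901, 0.247]
eef_rot: [0.642, 0.767, -0.003, -0.002]
contact_force: [0.1, 0.5, -0.7]
finger_gap: 0.0881
```

Call:
step_arm(
  delta_pos=[
    [0.031,-0.025,0],
    [0.031,-0.025,0],
    [0.031,-0.025,0],
    [0.031,-0.025,0],
    [0.031,-0.025,0],
  ],
  spin=[0.095,0.095,0.095,0.095,0.095],
)

```text
time: 0.98
ee_pos: [0.5221, 0.3572, 0.2461]
eef_rot: [0.432, 0.902, -0.005, -0.002]
contact_force: [0.4, -0.1, 0.5]
finger_gap: 0.0884
```

Call:
step_arm(
  delta_pos=[
    [0.03,-0.02,-0.01],
    [0.03,-0.02,-0.01],
    [0.03,-0.02,-0.01],
    [0.014,-0.012,-0.01],
    [0,0,0],
  ],
  spin=[0.06,0.06,0.06,0.04,0],
)

```text
time: 1.4
ee_pos: [0.6386, 0.269, 0.2036]
eef_rot: [0.329, 0.944, -0.007, 0.001]
contact_force: [-1.2, -0.7, -0.8]
finger_gap: 0.0883
```

```bash
cat > look.py <<'E'
import sys
from h import *
from plant import env
def yaw(q): return np.degrees(R.from_quat(q).as_matrix()[:2,0]@np.array([1,1j])),
def look(name):
    s=env.get_state();c=env.get_calibration('wrist');a=env.grab_frame('wrist')[:,:,::-1].copy()
    m=R.from_quat(s['eef_rot']).as_matrix()
    print('tcp',np.round(s['ee_pos'],4),'yaw',round(np.degrees(np.arctan2(m[1,0],m[0,0])),1),'tilt z',np.round(m[:,2],3),'gap',round(s['finger_gap'],4),'t',s['time'],'j',np.round(s['joint_pos'],2))
    cv2.imwrite(f'pics/{name}.png',a); np.savez(f'pics/{name}.npz',**c)
    print('tcp floor px',proj(c,[*s['ee_pos'][:2],0.05]))
    return a,c,s
if __name__=='__main__': look(sys.argv[1])
E
python3 look.py w1
```

```text
tcp [0.6386 0.269  0.2036] yaw 141.6 tilt z [-0.002 -0.013 -1.   ] gap 0.0883 t 1.4 j [-0.37  0.67 -0.15  1.44  0.12  1.06  1.92]
tcp floor px [[321.7011609  185.01071065]]
```

View pics/w1.png

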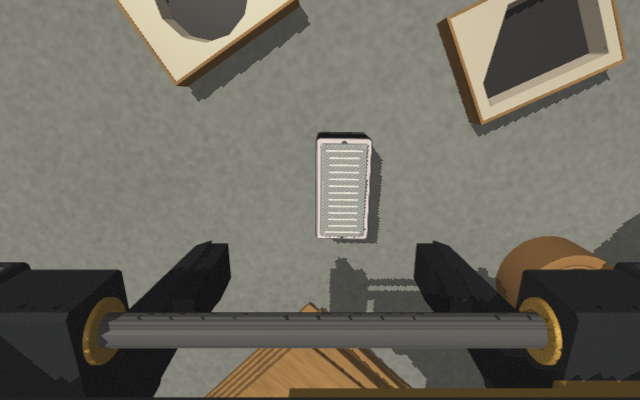

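The wrist view shows the reversing lamp lens at px u 317–371, v 138–240, nearly in line with the jaws. Next I measure it.

```bash
cat > ml.py <<'E'
from h import *
def lens(name,x0,y0,x1,y1,thr=150,zs=(.048,.053,.058),cw=None):
    a=cv2.imread(f'pics/{name}.png'); c=dict(np.load(f'pics/{name}.npz'))
    h=cv2.cvtColor(a,cv2.COLOR_BGR2HSV)
    sub=((h[...,2]>thr)&(h[...,1]<60)).astype(np.uint8)*255
    m=np.zeros_like(sub);m[y0:y1,x0:x1]=sub[y0:y1,x0:x1]
    m=cv2.morphologyEx(m,cv2.MORPH_CLOSE,np.ones((9,9)))
    m=cv2.morphologyEx(m,cv2.MORPH_OPEN,np.ones((3,3)))
    cs,_=cv2.findContours(m,cv2.RETR_EXTERNAL,cv2.CHAIN_APPROX_NONE)
    k=cv2.convexHull(max(cs,key=cv2.contourArea)).reshape(-1,2)
    for z in zs:
        P=cast(c,k,z)[:,:2].astype(np.float32);r=cv2.minAreaRect(P*1000)
        print(name,z,np.round(r[0],1),np.round(r[1],1),round(r[2],1))
    h5=cv2.approxPolyDP(k.reshape(-1,1,2),4,True).reshape(-1,2)
    print('px',h5.tolist()); print('xy@.053',np.round(cast(c,h5,.053)[:,:2]*1000,1).tolist())
    cv2.drawContours(a,[k.reshape(-1,1,2)],-1,(0,0,255),1)
    cv2.imwrite(f'pics/{name}_m.png',cv2.resize(a[y0:y1,x0:x1],None,fx=3,fy=3))
    return k,c
E
python3 -c "
from ml import *
lens('w1',300,125,390,250)"
```

```text
w1 0.048 [627.3 285. ] [91.  45.9] 51.4
w1 0.053 [626.7 283.7] [89.5 45.1] 51.4
w1 0.058 [626.1 282.5] [87.9 44.3] 51.4
px [[370, 140], [366, 236], [317, 237], [317, 140]]
xy@.053 [[582.3, 263.0], [636.2, 330.8], [671.7, 304.0], [617.0, 235.5]]
```

View pics/w1_m.png

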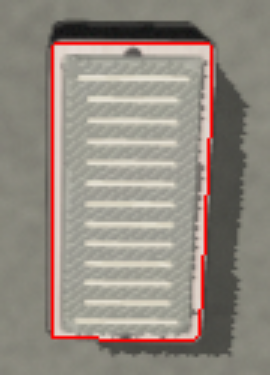

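Call:
step_arm(
  delta_pos=[
    [-0.011,0.0165,-0.02],
    [0,0,-0.03],
    [0,0,-0.03],
    [0,0,0],
  ],
  spin=[0,0,0,0],
)

```text
time: 1.78
ee_pos: [0.6238, 0.2935, 0.1258]
eef_rot: [0.33, 0.944, -0.003, 0.001]
contact_force: [-1.5, -0.7, -0.9]
finger_gap: 0.0883
```

Call:
step_arm(
  delta_pos=[
    [0.003,-0.006,-0.01],
    [0,0,-0.01],
    [0,0,0],
  ],
  spin=[0,0,0],
)

```text
time: 2.03
ee_pos: [0.6254, 0.2914, 0.1076]
eef_rot: [0.329, 0.944, -0.001, 0.001]
contact_force: [-1.0, -1.1, 0.2]
finger_gap: 0.0883
```

```bash
python3 look.py w2
```

```text
tcp [0.6254 0.2914 0.1076] yaw 141.6 tilt z [ 0.001 -0.003 -1.   ] gap 0.0883 t 2.0333 j [-0.41  0.77 -0.15  1.5   0.14  0.88  1.87]
tcp floor px [[320.45228363 223.31150195]]
```

Call:
step_arm(
  delta_pos=[
    [0.002,-0.005,-0.02],
    [0,0,-0.02],
    [0,0,-0.01],
    [0,0,0],
  ],
  spin=[0,0,0,0],
)

```text
time: 2.42
ee_pos: [0.6324, 0.2881, 0.064]
eef_rot: [0.33, 0.944, 0.003, 0.006]
contact_force: [-0.0, -0.8, 0.4]
finger_gap: 0.088
```

```bash
python3 look.py w3
```

```text
tcp [0.6324 0.2881 0.064 ] yaw 141.5 tilt z [ 0.013  0.002 -1.   ] gap 0.088 t 2.4167 j [-0.4   0.83 -0.14  1.51  0.15  0.8   1.87]
tcp floor px [[319.96929552 255.92673747]]
```

View pics/w3.png

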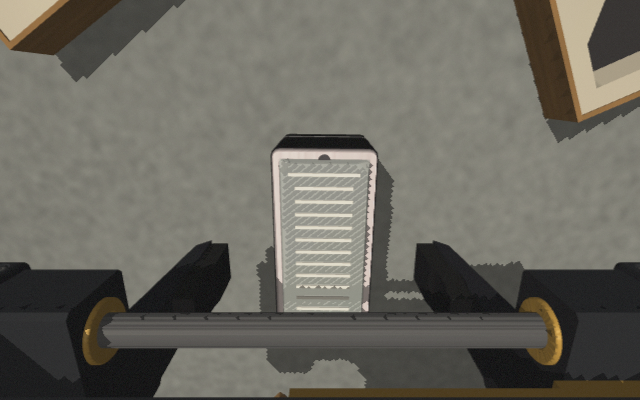

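Call:
step_arm(
  delta_pos=[
    [-0.005,-0.002,-0.012],
    [0,0,-0.01],
    [0,0,0],
    [0,0,0],
  ],
  spin=[0,0,0,0],
)

```text
time: 2.8
ee_pos: [0.6311, 0.2885, 0.0476]
eef_rot: [0.33, 0.944, 0.006, 0.009]
contact_force: [0.2, 0.1, -0.1]
finger_gap: 0.0881
```

Call:
step_arm(
  delta_pos=[
    [-0.005,-0.003,-0.012],
    [0,0,0],
    [0,0,0],
  ],
  spin=[0,0,0],
)

```text
time: 3.05
ee_pos: [0.6285, 0.2868, 0.0387]
eef_rot: [0.33, 0.944, 0.008, 0.01]
contact_force: [0.2, 0.7, 0.1]
finger_gap: 0.0883
```

```bash
python3 look.py w4
```

```text
tcp [0.6285 0.2868 0.0387] yaw 141.5 tilt z [ 0.025  0.009 -1.   ] gap 0.0883 t 3.05 j [-0.41  0.85 -0.14  1.54  0.16  0.73  1.86]
tcp floor px [[319.13898695 284.82274551]]
```

Call:
step_arm(
  delta_pos=[
    [0,0,0],
    [0,0,0],
    [0,0,0],
    [0,0,0],
    [0,0,0],
  ],
  spin=[0,0,0,0,0],
  hand=1,
  newtons=25,
)

```text
time: 3.52
ee_pos: [0.6301, 0.2877, 0.0412]
eef_rot: [0.33, 0.944, 0.009, 0.011]
contact_force: [-0.5, 0.2, -0.3]
finger_gap: 0.0565
```

Call:
step_arm(
  delta_pos=[
    [0,0,0],
    [0,0,0.02],
    [0,0,0.025],
    [0,0,0.025],
    [0,0,0],
  ],
  spin=[0,0,0,0,0],
)

```text
time: 3.93
ee_pos: [0.6275, 0.2862, 0.1102]
eef_rot: [0.33, 0.944, 0.007, 0.009]
contact_force: [1.6, 0.4, -0.8]
finger_gap: 0.0477
```

```bash
python3 look.py w5
```

```text
tcp [0.6275 0.2862 0.1102] yaw 141.5 tilt z [ 0.021  0.007 -1.   ] gap 0.0477 t 3.9333 j [-0.4   0.75 -0.15  1.53  0.14  0.85  1.87]
tcp floor px [[321.28950974 220.01090831]]
```

View pics/w5.png

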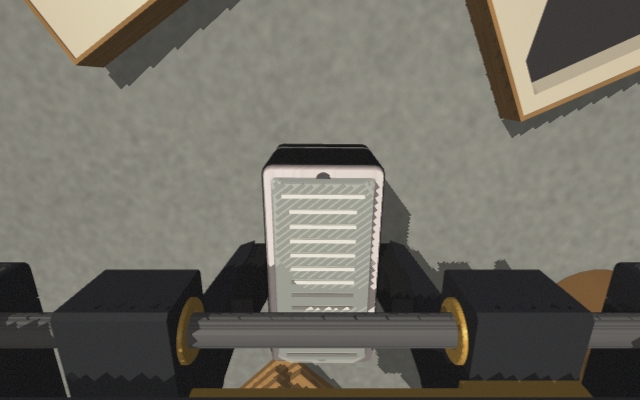

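```bash
python3 - <<'E'
from h import *
c=dict(np.load('pics/w5.npz'))
t=np.array([.6275,.2862]);d=np.array([np.cos(np.radians(51.5)),np.sin(np.radians(51.5))])
for z in(.115,.118,.121):
    P=cast(c,[[267,167],[323,166],[379,167]],z)[:,:2]; print(z,np.round((P-t)@d*1000,1),np.round(np.linalg.norm(P[2]-P[0])*1000,1))
E
```

```text
0.115 [-48.3 -48.8 -48.5] 43.5
0.118 [-49.  -49.5 -49.2] 42.5
0.121 [-49.7 -50.2 -49.9] 41.4
```

Call:
step_arm(
  delta_pos=[
    [-0.005,-0.015,0.015],
    [-0.01,-0.03,0.015],
    [-0.012,-0.037,0.008],
    [-0.012,-0.037,0],
    [-0.012,-0.037,0],
  ],
  spin=[-0.07,-0.07,-0.07,-0.07,-0.07],
)

```text
time: 4.4
ee_pos: [0.5687, 0.1358, 0.1395]
eef_rot: [0.489, 0.873, 0.006, 0.004]
contact_force: [0.6, -0.8, -2.8]
finger_gap: 0.0478
```

Call:
step_arm(
  delta_pos=[
    [-0.012,-0.037,0],
    [-0.012,-0.037,0],
    [-0.012,-0.037,0],
    [-0.012,-0.037,0],
    [-0.012,-0.037,0],
  ],
  spin=[-0.07,-0.07,-0.07,-0.07,-0.07],
)

```text
time: 4.82
ee_pos: [0.4995, -0.0575, 0.1333]
eef_rot: [0.639, 0.769, 0.002, 0.002]
contact_force: [1.0, 0.8, -1.9]
finger_gap: 0.0477
```

Call:
step_arm(
  delta_pos=[
    [-0.01,-0.037,0.003],
    [-0.01,-0.037,0.003],
    [-0.01,-0.037,0.003],
    [-0.01,-0.037,0.003],
    [-0.005,-0.025,0.003],
  ],
  spin=[-0.07,-0.07,-0.07,-0.07,-0.04],
)

```text
time: 5.23
ee_pos: [0.443, -0.24, 0.1422]
eef_rot: [0.76, 0.649, -0.003, -0.003]
contact_force: [-0.2, -0.8, -1.4]
finger_gap: 0.0477
```

Call:
step_arm(
  delta_pos=[
    [0,-0.01,0],
    [0,0,0],
    [0,0,0],
  ],
  spin=[0,0,0],
)

```text
time: 5.48
ee_pos: [0.4386, -0.2562, 0.1398]
eef_rot: [0.764, 0.645, -0.005, -0.004]
contact_force: [-0.1, 0.7, -1.8]
finger_gap: 0.0477
```

```bash
python3 look.py w6
```

```text
tcp [ 0.4386 -0.2562  0.1398] yaw 80.4 tilt z [-0.013 -0.001 -1.   ] gap 0.0477 t 5.4833 j [ 0.32  0.46  0.14  1.99 -0.09  0.7   1.92]
tcp floor px [[320.84507998 209.28114492]]
```

View pics/w6.png

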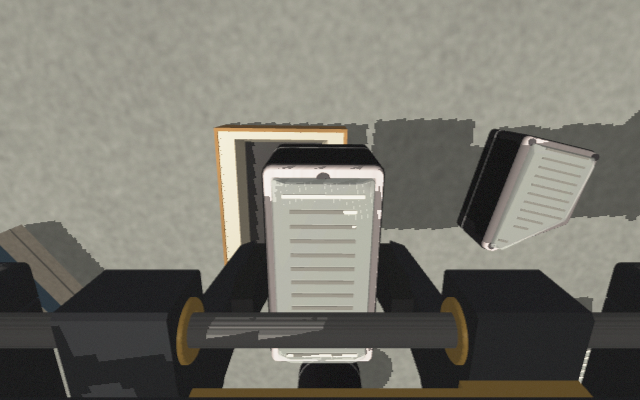

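Call:
step_arm(
  delta_pos=[
    [0.005,-0.018,-0.005],
    [0.003,-0.01,-0.01],
    [0,0,-0.01],
    [0,0,0],
  ],
  spin=[-0.01,0,0,0],
)

```text
time: 5.87
ee_pos: [0.4501, -0.2745, 0.1119]
eef_rot: [0.762, 0.648, -0.003, -0.006]
contact_force: [-0.3, 0.1, -2.5]
finger_gap: 0.0478
```

```bash
python3 look.py w7
```

```text
tcp [ 0.4501 -0.2745  0.1119] yaw 80.7 tilt z [-0.014  0.005 -1.   ] gap 0.0478 t 5.8667 j [ 0.36  0.54  0.13  1.96 -0.11  0.67  1.97]
tcp floor px [[320.01729246 223.63203194]]
```

View pics/w7.png

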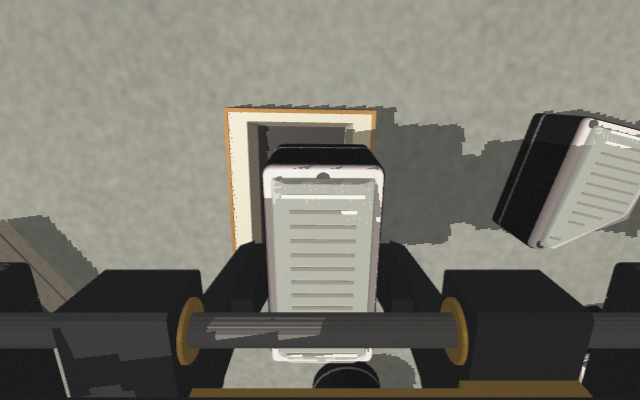

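Call:
step_arm(
  delta_pos=[
    [-0.003,-0.011,-0.005],
    [0,-0.001,-0.01],
    [0,0,0],
    [0,0,0],
  ],
  spin=[-0.017,0,0,0],
)

```text
time: 6.25
ee_pos: [0.448, -0.2838, 0.0964]
eef_rot: [0.766, 0.642, -0.003, -0.007]
contact_force: [0.2, -0.3, -2.1]
finger_gap: 0.0482
```

```bash
python3 look.py w8
```

```text
tcp [ 0.448  -0.2838  0.0964] yaw 80.0 tilt z [-0.013  0.007 -1.   ] gap 0.0482 t 6.25 j [ 0.38  0.57  0.13  1.95 -0.12  0.64  1.98]
tcp floor px [[319.86872788 233.23267584]]
```

View pics/w8.png

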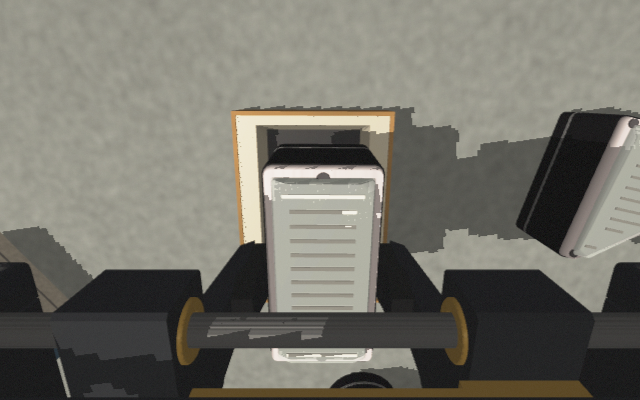

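Call:
step_arm(
  delta_pos=[
    [-0.002,-0.004,-0.015],
    [0,0,-0.01],
    [0,0,0],
    [0,0,0],
  ],
  spin=[-0.005,0,0,0],
)

```text
time: 6.63
ee_pos: [0.4467, -0.2871, 0.0714]
eef_rot: [0.768, 0.641, -0.002, -0.007]
contact_force: [0.9, -0.3, -3.0]
finger_gap: 0.0485
```

```bash
python3 look.py w9
```

```text
tcp [ 0.4467 -0.2871  0.0714] yaw 79.7 tilt z [-0.012  0.007 -1.   ] gap 0.0485 t 6.6333 j [ 0.39  0.61  0.12  1.96 -0.13  0.59  1.99]
tcp floor px [[319.82702322 252.0194815 ]]
```

View pics/w9.png

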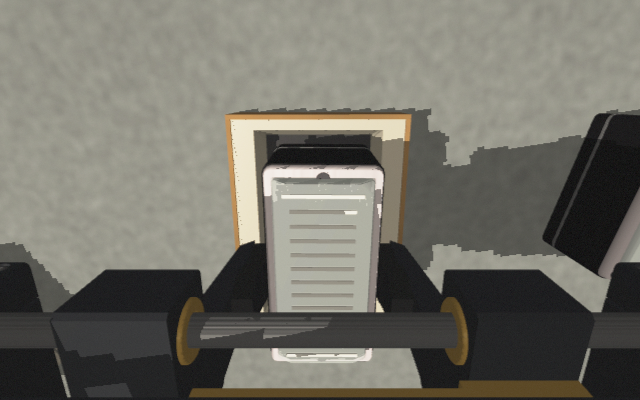

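Call:
step_arm(
  delta_pos=[
    [0,0,-0.01],
    [0,0,-0.005],
    [0,0,-0.002],
    [0,0,0],
  ],
  spin=[0,0,0,0],
)

```text
time: 7.02
ee_pos: [0.448, -0.2871, 0.0543]
eef_rot: [0.767, 0.641, -0.001, -0.005]
contact_force: [-1.9, 0.1, 2.4]
finger_gap: 0.048
```

Call:
step_arm(
  delta_pos=[
    [-0.001,0,-0.003],
    [0,0,-0.002],
    [0,0,0],
  ],
  spin=[0,0,0],
)

```text
time: 7.27
ee_pos: [0.4477, -0.2872, 0.0532]
eef_rot: [0.768, 0.641, -0.001, -0.005]
contact_force: [-0.4, 0.3, -1.9]
finger_gap: 0.0483
```

Call:
step_arm(
  delta_pos=[
    [-0.001,0,-0.004],
    [0,0,-0.002],
    [0,0,0],
  ],
  spin=[0,0,0],
)

```text
time: 7.52
ee_pos: [0.4486, -0.2877, 0.0517]
eef_rot: [0.768, 0.641, 0.001, -0.004]
contact_force: [0.5, -0.6, -3.0]
finger_gap: 0.0476
```

Call:
step_arm(
  delta_pos=[
    [-0.002,0,-0.004],
    [0,0,-0.003],
    [0,0,-0.001],
  ],
  spin=[0,0,0],
)

```text
time: 7.77
ee_pos: [0.4496, -0.2881, 0.0489]
eef_rot: [0.768, 0.641, 0.003, -0.002]
contact_force: [-2.7, 1.2, 2.5]
finger_gap: 0.0479
```

```bash
python3 look.py w10; python3 -c "
from plant import env;print(env.get_state()['contact_force'],env.get_state()['torque'])"
```

```text
tcp [ 0.4496 -0.2881  0.0489] yaw 79.7 tilt z [ 0.001  0.007 -1.   ] gap 0.0479 t 7.7667 j [ 0.41  0.65  0.1   1.96 -0.14  0.54  2.  ]
tcp floor px [[319.8054128  274.09781355]]
[-4.20263198  2.47779477 16.75752071] [ 0.5586636   0.94867725 -0.05951261]
```

View pics/w10.png

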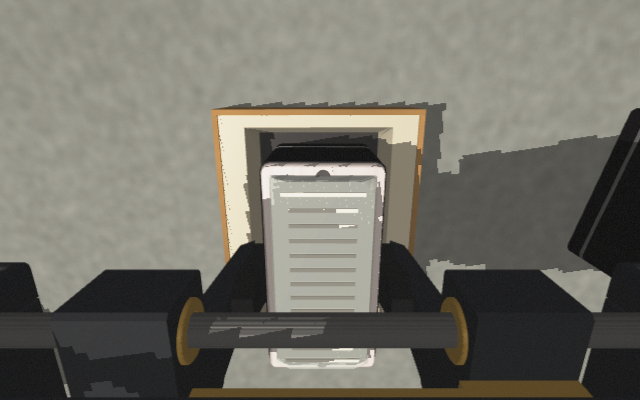

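Upward force of about 17 N at the expected height, so the lamp is on the recess floor. Releasing.

Call:
step_arm(
  delta_pos=[
    [0,0,0.001],
    [0,0,0],
    [0,0,0],
    [0,0,0],
  ],
  spin=[0,0,0,0],
  hand=0,
)

```text
time: 8.15
ee_pos: [0.4503, -0.2885, 0.0499]
eef_rot: [0.768, 0.641, 0.003, -0.001]
contact_force: [-0.3, 0.2, 0.2]
finger_gap: 0.0725
```

Call:
step_arm(
  delta_pos=[
    [0,0,0.02],
    [0,0,0.03],
    [0,0,0.03],
    [0,0,0.03],
    [0,0,0],
  ],
  spin=[0,0,0,0,0],
)

```text
time: 8.57
ee_pos: [0.448, -0.2874, 0.1608]
eef_rot: [0.768, 0.641, 0.002, -0.004]
contact_force: [1.2, -0.4, -0.1]
finger_gap: 0.0879
```

```bash
python3 look.py w11
```

```text
tcp [ 0.448  -0.2874  0.1608] yaw 79.7 tilt z [-0.002  0.008 -1.   ] gap 0.0879 t 8.5667 j [ 0.37  0.46  0.15  1.93 -0.1   0.77  1.97]
tcp floor px [[319.46225571 199.41205877]]
```

View pics/w11.png

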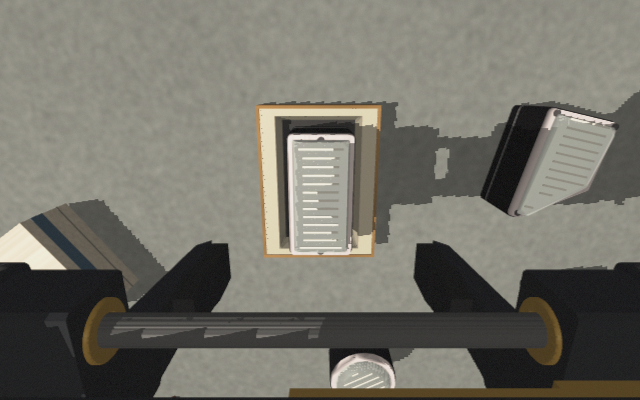

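The reversing lamp sits inside its recess, with its lens at px 287–355 × 134–254. Checking the numbers.

```bash
python3 -c "
from ml import *
lens('w11',283,128,360,258,thr=165,zs=(.054,.058,.062))"
```

```text
w11 0.054 [ 445.4 -285.6] [59.5 93. ] 79.5
w11 0.058 [ 444.2 -285.4] [58.5 91.5] 79.5
w11 0.062 [ 443.  -285.2] [57.5 90. ] 79.5
px [[353, 136], [359, 253], [283, 253], [288, 136]]
xy@.053 [[405.1, -255.4], [496.2, -264.6], [485.3, -323.3], [396.9, -300.7]]
```

View pics/w11_m.png

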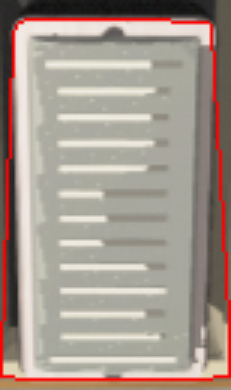

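Seated: centre about (0.444, −0.286) against (0.443, −0.287). Next is the fog lamp at (0.626, −0.281).

Call:
step_arm(
  delta_pos=[
    [0.038,0.002,0],
    [0.038,0.002,0],
    [0.038,0.002,0],
    [0.03,0.001,0],
    [0.01,0,0],
  ],
  spin=[0,0,0,0,0],
)

```text
time: 9.03
ee_pos: [0.5991, -0.2781, 0.1521]
eef_rot: [0.77, 0.639, -0.001, -0.01]
contact_force: [-0.7, 0.3, -0.4]
finger_gap: 0.0882
```

Call:
step_arm(
  delta_pos=[
    [0,0,0],
    [0,0,0],
  ],
  spin=[0,0],
)

```text
time: 9.2
ee_pos: [0.6006, -0.276, 0.148]
eef_rot: [0.768, 0.64, -0.002, -0.012]
contact_force: [0.0, -0.2, -0.4]
finger_gap: 0.0881
```

```bash
python3 look.py f1
```

```text
tcp [ 0.6006 -0.276   0.148 ] yaw 79.6 tilt z [-0.018  0.016 -1.   ] gap 0.0881 t 9.2 j [ 0.27  0.68  0.14  1.57 -0.12  0.92  1.85]
tcp floor px [[318.91152766 206.74600317]]
```

View pics/f1.png

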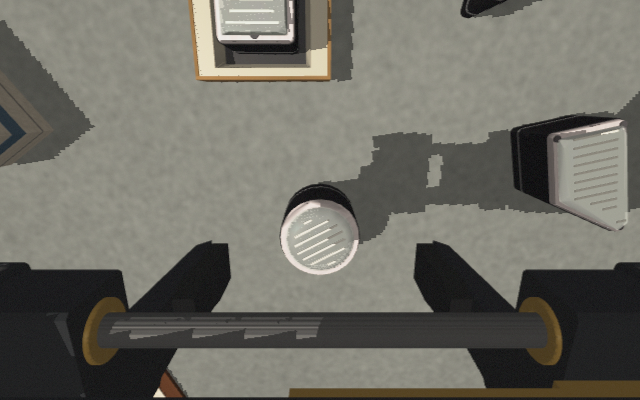

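```bash
python3 -c "
from ml import *
lens('f1',270,185,372,285,thr=160,zs=(.048,))"
```

```text
f1 0.048 [ 628.5 -284.9] [60.6 49. ] 33.9
px [[302, 203], [319, 203], [357, 240], [353, 257], [340, 269], [308, 273], [285, 256], [281, 230], [291, 210]]
xy@.053 [[594.7, -287.2], [596.9, -275.3], [630.0, -253.0], [643.0, -258.1], [651.0, -269.2], [649.7, -293.6], [632.7, -307.7], [612.0, -306.2], [598.4, -295.9]]
```

View pics/f1_m.png

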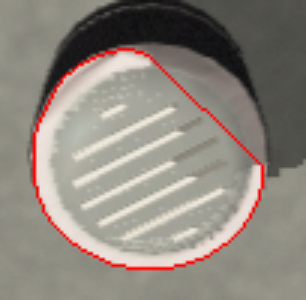

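```bash
python3 -c "
from ml import *
c=dict(np.load('pics/f1.npz'));print(cast(c,[[319.7,236],[281,236],[358,236],[319,273.5],[319,199]],.048)*1000)"
```

```text
[[ 623.84832077 -279.7624382    48.        ]
 [ 618.484687   -308.15576621   48.        ]
 [ 629.17252039 -251.57786171   48.        ]
 [ 654.38807224 -285.97430622   48.        ]
 [ 595.41991225 -275.00802818   48.        ]]
```

Call:
step_arm(
  delta_pos=[
    [0.018,-0.003,-0.01],
    [0.003,-0.001,-0.02],
    [0,0,-0.02],
    [0,0,0],
  ],
  spin=[0,0,0,0],
)

```text
time: 9.58
ee_pos: [0.6156, -0.2822, 0.0954]
eef_rot: [0.77, 0.638, -0.003, -0.013]
contact_force: [-0.8, 0.5, 1.1]
finger_gap: 0.0879
```

Call:
step_arm(
  delta_pos=[
    [0.01,0.001,-0.01],
    [0,0,-0.015],
    [0,0,-0.01],
    [0,0,0],
  ],
  spin=[0,0,0,0],
)

```text
time: 9.92
ee_pos: [0.6206, -0.2835, 0.0593]
eef_rot: [0.771, 0.636, -0.005, -0.014]
contact_force: [-1.6, -0.4, 0.1]
finger_gap: 0.0881
```

Call:
step_arm(
  delta_pos=[
    [0.006,0.004,-0.01],
    [0,0,-0.008],
    [0,0,0],
    [0,0,0],
  ],
  spin=[0,0,0,0],
)

```text
time: 10.25
ee_pos: [0.626, -0.2799, 0.0406]
eef_rot: [0.772, 0.636, -0.005, -0.014]
contact_force: [-0.2, 0.7, -0.1]
finger_gap: 0.088
```

```bash
python3 look.py f2
```

```text
tcp [ 0.626  -0.2799  0.0406] yaw 79.0 tilt z [-0.026  0.015 -1.   ] gap 0.088 t 10.25 j [ 0.28  0.87  0.12  1.51 -0.14  0.8   1.84]
tcp floor px [[319.87750437 283.69991529]]
```

View pics/f2.png

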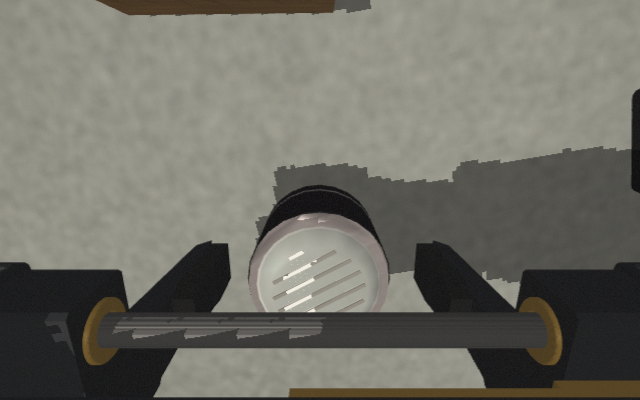

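Call:
step_arm(
  delta_pos=[
    [0,0,-0.002],
    [0,0,0],
    [0,0,0],
    [0,0,0],
    [0,0,0],
  ],
  spin=[0,0,0,0,0],
  hand=1,
  newtons=25,
)

```text
time: 10.72
ee_pos: [0.6265, -0.2807, 0.04]
eef_rot: [0.772, 0.636, -0.005, -0.013]
contact_force: [-0.1, -0.3, -2.2]
finger_gap: 0.0594
```

Call:
step_arm(
  delta_pos=[
    [0,0,0],
    [0,0,0.02],
    [0,0,0.025],
    [0,0,0.03],
    [0,0,0.03],
  ],
  spin=[0,0,0,0,0],
)

```text
time: 11.13
ee_pos: [0.6196, -0.2776, 0.1389]
eef_rot: [0.772, 0.636, -0.009, -0.021]
contact_force: [0.2, 1.1, -2.4]
finger_gap: 0.0593
```

```bash
python3 look.py f3
```

```text
tcp [ 0.6196 -0.2776  0.1389] yaw 78.9 tilt z [-0.041  0.021 -0.999] gap 0.0593 t 11.1333 j [ 0.26  0.73  0.15  1.5  -0.12  0.97  1.83]
tcp floor px [[318.90760681 213.67116794]]
```

View pics/f3.png

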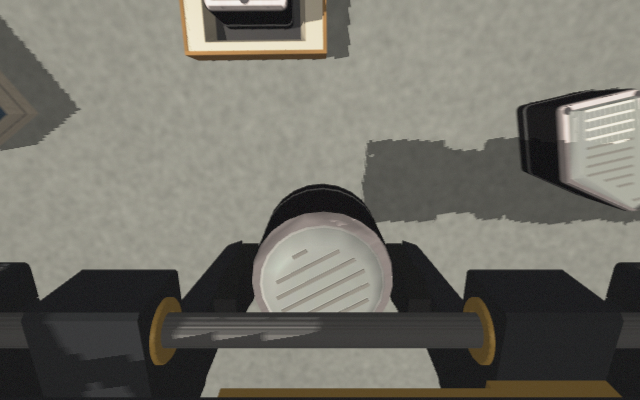

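Call:
step_arm(
  delta_pos=[
    [0,0.02,0.01],
    [0,0.038,0.003],
    [0,0.038,0],
    [0,0.038,0],
    [0,0.038,0],
  ],
  spin=[0,0,0,0,0],
)

```text
time: 11.6
ee_pos: [0.6215, -0.1174, 0.164]
eef_rot: [0.778, 0.628, -0.008, -0.01]
contact_force: [0.7, 1.0, -3.1]
finger_gap: 0.0592
```

Call:
step_arm(
  delta_pos=[
    [0,0.038,0],
    [0,0.038,0],
    [0,0.03,0],
    [0,0.02,0],
    [0,0.01,0],
  ],
  spin=[0,0,0,0,0],
)

```text
time: 12.02
ee_pos: [0.6192, 0.0345, 0.1635]
eef_rot: [0.775, 0.632, -0.006, -0.012]
contact_force: [0.5, 0.2, -2.4]
finger_gap: 0.0593
```

Call:
step_arm(
  delta_pos=[
    [0,0.025,-0.01],
    [0,0.015,-0.02],
    [0,0.003,-0.02],
    [0,0,-0.01],
    [0,0,0],
  ],
  spin=[0,0,0,0,0],
)

```text
time: 12.43
ee_pos: [0.62, 0.0809, 0.1021]
eef_rot: [0.774, 0.633, -0.005, -0.011]
contact_force: [-0.6, -1.1, -1.7]
finger_gap: 0.0593
```

```bash
python3 look.py f4
```

```text
tcp [0.62   0.0809 0.1021] yaw 78.5 tilt z [-0.022  0.011 -1.   ] gap 0.0593 t 12.4333 j [-0.27  0.69  0.11  1.69 -0.12  0.79  1.27]
tcp floor px [[319.72993491 230.3908984 ]]
```

View pics/f4.png

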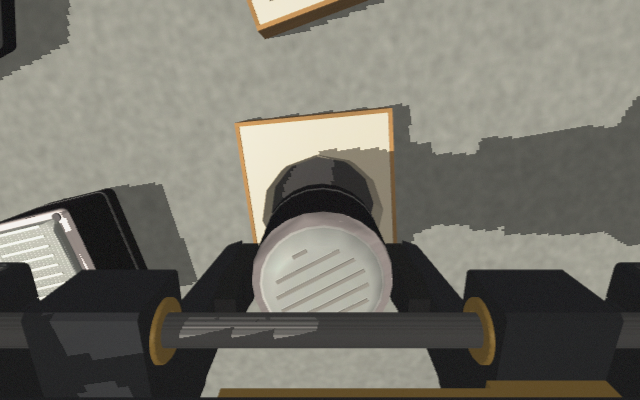

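Call:
step_arm(
  delta_pos=[
    [0,0.002,-0.012],
    [0,0,-0.012],
    [0,0,-0.008],
    [0,0,0],
  ],
  spin=[0,0,0,0],
)

```text
time: 12.82
ee_pos: [0.6225, 0.0781, 0.0706]
eef_rot: [0.776, 0.63, -0.004, -0.009]
contact_force: [-0.5, 0.2, -2.8]
finger_gap: 0.0592
```

```bash
python3 look.py f5
```

```text
tcp [0.6225 0.0781 0.0706] yaw 78.2 tilt z [-0.017  0.01  -1.   ] gap 0.0592 t 12.8167 j [-0.26  0.73  0.1   1.7  -0.12  0.73  1.27]
tcp floor px [[319.82729158 252.84677522]]
```

View pics/f5.png

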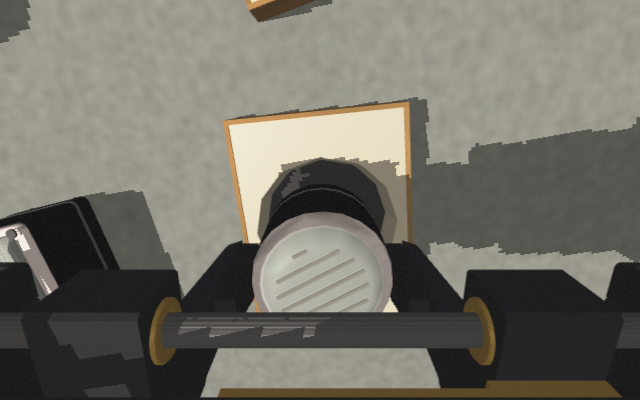

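Need (0.619, 0.083), so Δ = (−0.0035, +0.005).

Call:
step_arm(
  delta_pos=[
    [-0.003,0.005,0],
    [0,0,-0.003],
    [0,0,0],
  ],
  spin=[0,0,0],
)

```text
time: 13.12
ee_pos: [0.6204, 0.0827, 0.0689]
eef_rot: [0.777, 0.63, -0.003, -0.008]
contact_force: [-0.0, 0.4, -1.2]
finger_gap: 0.0594
```

Call:
step_arm(
  delta_pos=[
    [0,0,-0.006],
    [0,0,-0.004],
    [0,0,0],
  ],
  spin=[0,0,0],
)

```text
time: 13.37
ee_pos: [0.621, 0.0834, 0.059]
eef_rot: [0.776, 0.63, -0.002, -0.008]
contact_force: [0.4, 0.6, -2.5]
finger_gap: 0.0591
```

Call:
step_arm(
  delta_pos=[
    [-0.002,0,-0.005],
    [0,0,-0.002],
    [0,0,0],
  ],
  spin=[0,0,0],
)

```text
time: 13.62
ee_pos: [0.6188, 0.0833, 0.051]
eef_rot: [0.776, 0.63, -0.002, -0.008]
contact_force: [-0.7, 0.4, -2.0]
finger_gap: 0.0591
```

Call:
step_arm(
  delta_pos=[
    [-0.001,0,-0.004],
    [0,0,-0.002],
  ],
  spin=[0,0],
)

```text
time: 13.78
ee_pos: [0.6197, 0.0831, 0.0488]
eef_rot: [0.776, 0.63, -0.001, -0.007]
contact_force: [-10.6, -0.2, 21.6]
finger_gap: 0.0594
```

Contact at 0.0488, about the expected height. Releasing.

Call:
step_arm(
  delta_pos=[
    [0,0,0.001],
    [0,0,0.001],
    [0,0,0],
    [0,0,0],
  ],
  spin=[0,0,0,0],
  hand=0,
)

```text
time: 14.12
ee_pos: [0.6213, 0.0832, 0.0528]
eef_rot: [0.777, 0.63, 0.001, -0.007]
contact_force: [0.7, 0.2, 0.6]
finger_gap: 0.0842
```

Call:
step_arm(
  delta_pos=[
    [0,0,0.01],
    [0,0,0.03],
    [0,0,0.03],
    [0,0,0.035],
    [0,0,0],
  ],
  spin=[0,0,0,0,0],
)

```text
time: 14.53
ee_pos: [0.619, 0.0827, 0.1612]
eef_rot: [0.777, 0.63, -0.001, -0.008]
contact_force: [1.3, -0.2, 0.4]
finger_gap: 0.0877
```

```bash
python3 look.py f6
```

```text
tcp [0.619  0.0827 0.1612] yaw 78.1 tilt z [-0.012  0.01  -1.   ] gap 0.0877 t 14.5333 j [-0.29  0.6   0.12  1.68 -0.11  0.88  1.25]
tcp floor px [[319.58492507 200.62896979]]
```

View pics/f6.png

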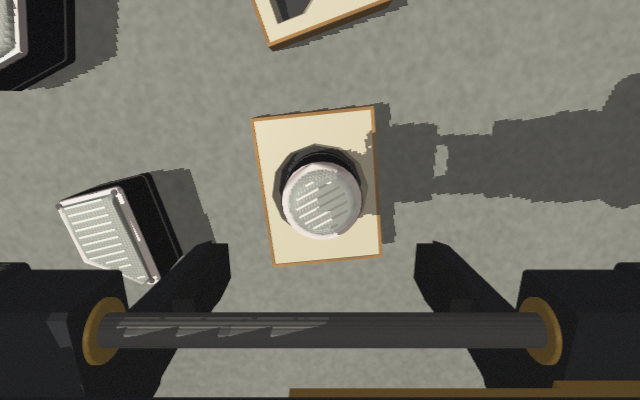

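The fog lamp is level in its round recess, with its lens around px (322, 200). Next is the right-hand corner lamp, near (0.62, −0.085).

Call:
step_arm(
  delta_pos=[
    [0,-0.03,0],
    [0,-0.036,0],
    [0,-0.036,0],
    [0,-0.03,0],
    [0,-0.015,0],
  ],
  spin=[0.05,0.05,0.05,0.05,0],
)

```text
time: 15.0
ee_pos: [0.6156, -0.061, 0.158]
eef_rot: [0.702, 0.713, -0.003, -0.01]
contact_force: [0.5, -0.7, -0.6]
finger_gap: 0.0885
```

Call:
step_arm(
  delta_pos=[
    [0,0,0],
    [0,0,0],
  ],
  spin=[0,0],
)

```text
time: 15.17
ee_pos: [0.6143, -0.0665, 0.1569]
eef_rot: [0.704, 0.71, -0.004, -0.01]
contact_force: [0.1, -0.4, 0.7]
finger_gap: 0.0881
```

```bash
python3 look.py r1
```

```text
tcp [ 0.6143 -0.0665  0.1569] yaw 90.5 tilt z [-0.021  0.009 -1.   ] gap 0.0881 t 15.1667 j [-0.02  0.6   0.08  1.68 -0.07  0.88  1.67]
tcp floor px [[319.24044369 202.99140588]]
```

View pics/r1.png

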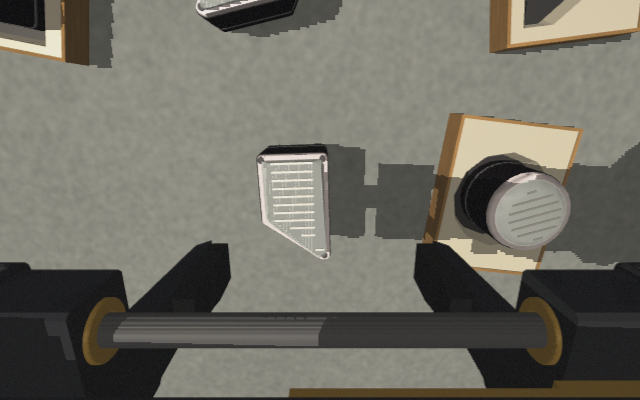

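```bash
python3 -c "
from ml import *
lens('r1',250,145,335,265,thr=150,zs=(.048,))
c=dict(np.load('pics/r1.npz'));print(np.round(cast(c,[[258,156],[328,154],[329,259],[321,257],[263,222]],.048)*1000,1))"
```

```text
r1 0.048 [620.  -85.3] [83.9 51. ] 2.0
px [[259, 156], [324, 154], [328, 258], [316, 257], [262, 222]]
xy@.053 [[578.8, -109.5], [577.0, -63.4], [657.9, -59.5], [657.1, -68.8], [628.5, -109.4]]
[[ 579.6 -111.1   48. ]
 [ 577.8  -60.4   48. ]
 [ 661.2  -58.5   48. ]
 [ 659.5  -64.8   48. ]
 [ 630.3 -109.5   48. ]]
```

View pics/r1_m.png

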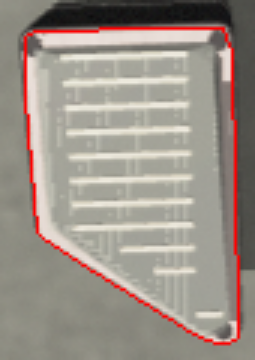

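Call:
step_arm(
  delta_pos=[
    [-0.003,-0.014,-0.01],
    [0,-0.003,-0.02],
    [0,0,-0.015],
    [0,0,0],
  ],
  spin=[0.012,0,0,0],
)

```text
time: 15.55
ee_pos: [0.6124, -0.0747, 0.1106]
eef_rot: [0.697, 0.717, -0.002, -0.011]
contact_force: [-0.2, 1.3, 0.2]
finger_gap: 0.0878
```

Call:
step_arm(
  delta_pos=[
    [0,0,-0.01],
    [0,0,-0.01],
    [0,0,0],
  ],
  spin=[0,0,0],
)

```text
time: 15.8
ee_pos: [0.613, -0.0694, 0.0895]
eef_rot: [0.695, 0.719, -0.001, -0.012]
contact_force: [-0.5, 0.0, 0.5]
finger_gap: 0.0882
```

Call:
step_arm(
  delta_pos=[
    [-0.003,-0.014,0],
    [0,-0.004,0],
    [0,0,0],
  ],
  spin=[0,0,0],
)

```text
time: 16.05
ee_pos: [0.6103, -0.0873, 0.0899]
eef_rot: [0.694, 0.72, -0.001, -0.012]
contact_force: [-0.7, -0.4, -0.1]
finger_gap: 0.0883
```

Call:
step_arm(
  delta_pos=[
    [0,0,-0.005],
    [0,0,-0.005],
    [0,0,0],
  ],
  spin=[0,0,0],
)

```text
time: 16.3
ee_pos: [0.6111, -0.0893, 0.0805]
eef_rot: [0.695, 0.719, -0.0, -0.011]
contact_force: [-0.1, -0.4, -0.2]
finger_gap: 0.088
```

```bash
python3 look.py r2
```

```text
tcp [ 0.6111 -0.0893  0.0805] yaw 92.0 tilt z [-0.016  0.014 -1.   ] gap 0.088 t 16.3 j [ 0.03  0.71  0.06  1.72 -0.08  0.74  1.75]
tcp floor px [[319.05264793 244.35386   ]]
```

View pics/r2.png

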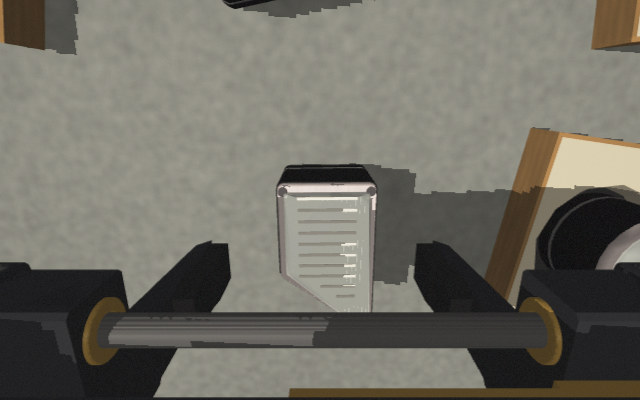

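Call:
step_arm(
  delta_pos=[
    [0,0.004,-0.012],
    [0,0,-0.015],
    [0,0,-0.008],
    [0,0,0],
  ],
  spin=[0,0,0,0],
)

```text
time: 16.68
ee_pos: [0.612, -0.0836, 0.0436]
eef_rot: [0.694, 0.72, 0.001, -0.01]
contact_force: [0.3, 0.3, -0.1]
finger_gap: 0.0884
```

Call:
step_arm(
  delta_pos=[
    [-0.001,0,-0.003],
    [0,0,0],
  ],
  spin=[0,0],
)

```text
time: 16.85
ee_pos: [0.6104, -0.0829, 0.0394]
eef_rot: [0.694, 0.72, 0.0, -0.011]
contact_force: [-0.1, -0.1, 0.5]
finger_gap: 0.088
```

```bash
python3 look.py r3
```

```text
tcp [ 0.6104 -0.0829  0.0394] yaw 92.1 tilt z [-0.016  0.015 -1.   ] gap 0.088 t 16.85 j [ 0.03  0.77  0.05  1.73 -0.08  0.67  1.74]
tcp floor px [[319.85548638 284.96623529]]
```

Call:
step_arm(
  delta_pos=[
    [0,-0.002,0],
    [0,0,0],
    [0,0,0],
    [0,0,0],
    [0,0,0],
  ],
  spin=[0,0,0,0,0],
  hand=1,
  newtons=25,
)

```text
time: 17.32
ee_pos: [0.6122, -0.0856, 0.0418]
eef_rot: [0.694, 0.72, 0.001, -0.009]
contact_force: [0.6, -0.4, 0.2]
finger_gap: 0.0569
```

Call:
step_arm(
  delta_pos=[
    [0,0,0],
    [0,0,0],
    [0,0,0],
  ],
  spin=[0,0,0],
)

```text
time: 17.57
ee_pos: [0.6123, -0.0858, 0.042]
eef_rot: [0.694, 0.72, 0.001, -0.009]
contact_force: [0.6, -0.3, -0.6]
finger_gap: 0.0517
```

Call:
step_arm(
  delta_pos=[
    [0,0,0.015],
    [0,0,0.025],
    [0,0,0.025],
    [0,0,0.025],
    [0,0,0],
  ],
  spin=[0,0,0,0,0],
)

```text
time: 17.98
ee_pos: [0.6089, -0.0853, 0.136]
eef_rot: [0.694, 0.72, -0.001, -0.012]
contact_force: [0.9, -0.3, -1.9]
finger_gap: 0.0518
```

```bash
python3 look.py r4
```

```text
tcp [ 0.6089 -0.0853  0.136 ] yaw 92.0 tilt z [-0.018  0.015 -1.   ] gap 0.0518 t 17.9833 j [ 0.02  0.62  0.07  1.7  -0.07  0.83  1.74]
tcp floor px [[318.38486365 211.40894584]]
```

View pics/r4.png

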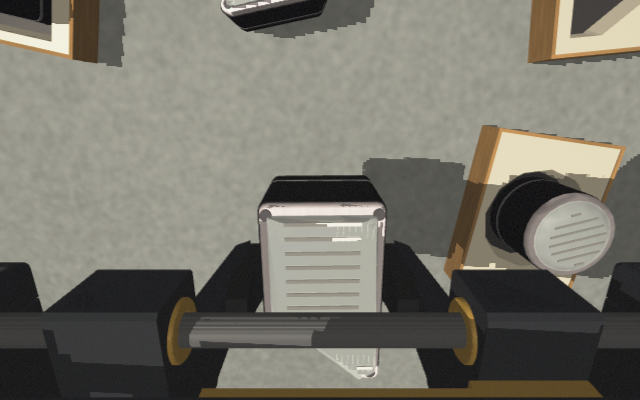

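Call:
step_arm(
  delta_pos=[
    [-0.01,0.02,0.005],
    [-0.017,0.033,0.002],
    [-0.017,0.033,0],
    [-0.017,0.033,0],
    [-0.017,0.033,0],
  ],
  spin=[-0.03,-0.03,-0.03,-0.03,-0.03],
)

```text
time: 18.45
ee_pos: [0.5269, 0.0598, 0.1383]
eef_rot: [0.754, 0.657, -0.003, -0.01]
contact_force: [0.2, 0.3, -2.7]
finger_gap: 0.0518
```

```bash
python3 -c "
from ml import *
c=dict(np.load('pics/r4.npz'))
for z in (.139,.142,.145):print(np.round(cast(c,[[262,206],[382,206],[322,205]],z)*1000-[608.9,-85.3,0],1))"
```

```text
[[-3.13e+01 -2.47e+01  1.39e+02]
 [-3.29e+01  2.47e+01  1.39e+02]
 [-3.25e+01 -1.00e-01  1.39e+02]]
[[-32.3 -24.3 142. ]
 [-33.8  24.  142. ]
 [-33.5  -0.2 142. ]]
[[-33.3 -23.8 145. ]
 [-34.7  23.4 145. ]
 [-34.4  -0.3 145. ]]
```

Call:
step_arm(
  delta_pos=[
    [-0.017,0.033,0],
    [-0.017,0.033,0],
    [-0.017,0.033,0],
    [-0.017,0.033,0],
    [-0.008,0.018,0],
  ],
  spin=[-0.03,-0.03,-0.03,-0.02,0],
)

```text
time: 18.87
ee_pos: [0.4392, 0.2176, 0.1335]
eef_rot: [0.79, 0.613, -0.007, -0.013]
contact_force: [0.4, 0.6, -2.8]
finger_gap: 0.0523
```

Call:
step_arm(
  delta_pos=[
    [0,0,0],
    [0,0,0],
  ],
  spin=[0,0],
)

```text
time: 19.03
ee_pos: [0.4344, 0.2228, 0.1318]
eef_rot: [0.787, 0.617, -0.009, -0.014]
contact_force: [1.2, -0.1, -2.4]
finger_gap: 0.052
```

```bash
python3 look.py r5
```

```text
tcp [0.4344 0.2228 0.1318] yaw 76.2 tilt z [-0.031  0.011 -0.999] gap 0.052 t 19.0333 j [-0.62  0.45  0.09  2.04 -0.11  0.68  0.87]
tcp floor px [[320.10478834 215.53155956]]
```

View pics/r5.png

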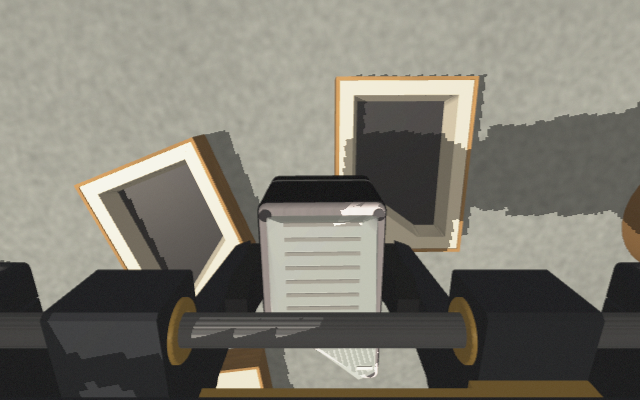

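Call:
step_arm(
  delta_pos=[
    [-0.008,0.025,0],
    [-0.006,0.022,0],
    [-0.002,0.008,-0.005],
    [0,0,-0.01],
    [0,0,0],
  ],
  spin=[0,0,0,0,0],
)

```text
time: 19.5
ee_pos: [0.4215, 0.2708, 0.1138]
eef_rot: [0.79, 0.612, -0.01, -0.012]
contact_force: [-0.2, -0.9, -2.7]
finger_gap: 0.0519
```

```bash
python3 look.py r6
```

```text
tcp [0.4215 0.2708 0.1138] yaw 75.5 tilt z [-0.031  0.007 -0.999] gap 0.0519 t 19.5 j [-0.71  0.5   0.09  2.01 -0.11  0.65  0.77]
tcp floor px [[320.62813831 224.42168085]]
```

View pics/r6.png

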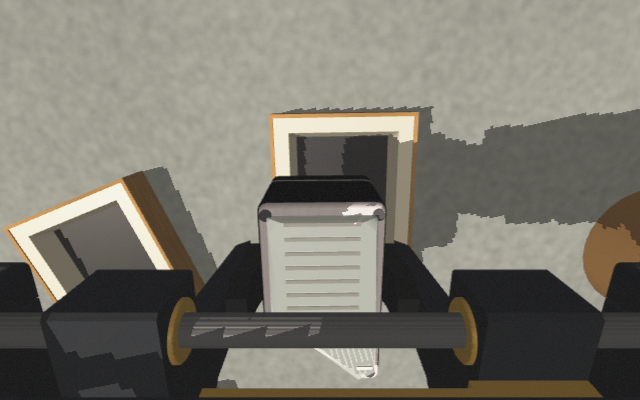

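Call:
step_arm(
  delta_pos=[
    [-0.006,0.016,0],
    [0,0.003,0],
    [0,0,-0.005],
    [0,0,0],
  ],
  spin=[0.017,0,0,0],
)

```text
time: 19.88
ee_pos: [0.4187, 0.2828, 0.108]
eef_rot: [0.788, 0.615, -0.012, -0.01]
contact_force: [-0.4, 0.4, -1.7]
finger_gap: 0.0518
```

Call:
step_arm(
  delta_pos=[
    [0,0,-0.01],
    [0,0,-0.01],
    [0,0,0],
  ],
  spin=[0,0,0],
)

```text
time: 20.13
ee_pos: [0.4202, 0.2798, 0.0862]
eef_rot: [0.789, 0.614, -0.012, -0.01]
contact_force: [-0.6, 0.7, -2.4]
finger_gap: 0.052
```

```bash
python3 look.py r7
```

```text
tcp [0.4202 0.2798 0.0862] yaw 75.7 tilt z [-0.03   0.001 -1.   ] gap 0.052 t 20.1333 j [-0.73  0.56  0.08  2.01 -0.11  0.6   0.75]
tcp floor px [[320.69576055 241.32837067]]
```

View pics/r7.png

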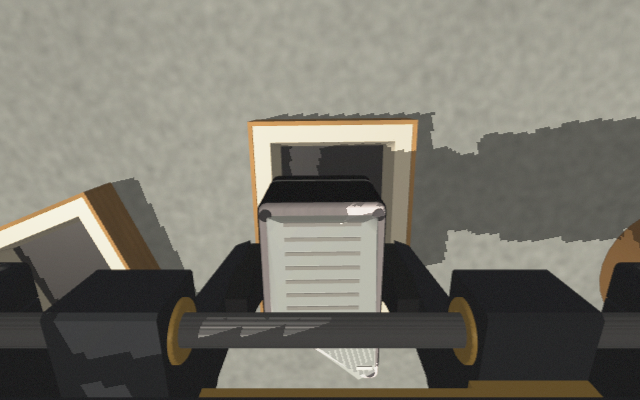

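Call:
step_arm(
  delta_pos=[
    [-0.006,0.01,0],
    [0,0.001,0],
    [0,0,0],
  ],
  spin=[0.01,0,0],
)

```text
time: 20.43
ee_pos: [0.4139, 0.2914, 0.0864]
eef_rot: [0.786, 0.618, -0.012, -0.01]
contact_force: [0.2, -0.7, -1.7]
finger_gap: 0.0519
```

Call:
step_arm(
  delta_pos=[
    [0,0,-0.005],
    [0,0,-0.003],
    [0,0,0],
  ],
  spin=[0,0,0],
)

```text
time: 20.68
ee_pos: [0.4138, 0.2927, 0.0784]
eef_rot: [0.786, 0.618, -0.011, -0.01]
contact_force: [0.2, 0.3, -2.3]
finger_gap: 0.0521
```

```bash
python3 look.py r8
```

```text
tcp [0.4138 0.2927 0.0784] yaw 76.4 tilt z [-0.029  0.002 -1.   ] gap 0.0521 t 20.6833 j [-0.75  0.57  0.07  2.01 -0.11  0.59  0.74]
tcp floor px [[320.48984653 247.14807271]]
```

View pics/r8.png

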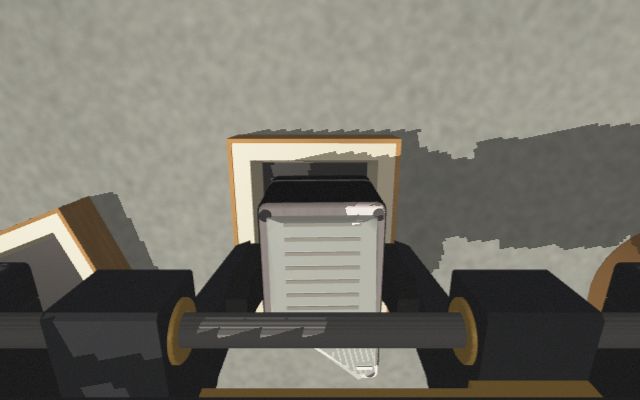

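Call:
step_arm(
  delta_pos=[
    [0,-0.003,-0.008],
    [0,0,-0.006],
    [0,0,-0.003],
    [0,0,0],
  ],
  spin=[0,0,0,0],
)

```text
time: 21.07
ee_pos: [0.4141, 0.2888, 0.0598]
eef_rot: [0.786, 0.618, -0.011, -0.01]
contact_force: [0.6, 0.6, -2.5]
finger_gap: 0.0517
```

```bash
python3 look.py r9
```

```text
tcp [0.4141 0.2888 0.0598] yaw 76.4 tilt z [-0.029  0.002 -1.   ] gap 0.0517 t 21.0667 j [-0.74  0.61  0.07  2.02 -0.11  0.54  0.75]
tcp floor px [[320.13687056 263.09790255]]
```

View pics/r9.png

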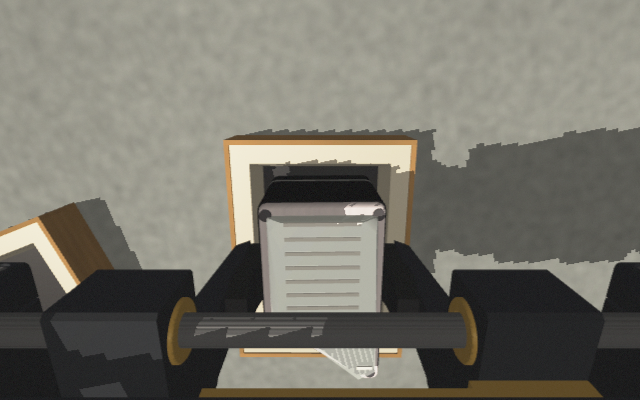

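Well centred (carton u 225–417, lamp u 258–385). Lowering onto the floor.

Call:
step_arm(
  delta_pos=[
    [0,0,-0.004],
    [0,0,-0.002],
    [0,0,0],
  ],
  spin=[0,0,0],
)

```text
time: 21.37
ee_pos: [0.4144, 0.289, 0.0535]
eef_rot: [0.786, 0.618, -0.011, -0.01]
contact_force: [0.3, 0.4, -2.9]
finger_gap: 0.0521
```

Call:
step_arm(
  delta_pos=[
    [0,0,-0.004],
    [0,0,-0.002],
  ],
  spin=[0,0],
)

```text
time: 21.53
ee_pos: [0.4144, 0.2887, 0.0499]
eef_rot: [0.786, 0.618, -0.011, -0.01]
contact_force: [-7.9, -5.3, 36.1]
finger_gap: 0.0517
```

Call:
step_arm(
  delta_pos=[
    [0,0,0.002],
    [0,0,0.001],
    [0,0,0],
    [0,0,0],
  ],
  spin=[0,0,0,0],
  hand=0,
)

```text
time: 21.87
ee_pos: [0.4159, 0.2897, 0.0547]
eef_rot: [0.786, 0.618, -0.009, -0.01]
contact_force: [1.2, -0.1, -0.5]
finger_gap: 0.0763
```

Call:
step_arm(
  delta_pos=[
    [0,0,0.005],
    [0,0,0.03],
    [0,0,0.03],
    [0,0,0.035],
    [0,0,0],
  ],
  spin=[0,0,0,0,0],
)

```text
time: 22.28
ee_pos: [0.4143, 0.2885, 0.1571]
eef_rot: [0.786, 0.618, -0.012, -0.01]
contact_force: [-0.2, 0.4, -0.4]
finger_gap: 0.0883
```

```bash
python3 look.py r10; python3 -c "
from ml import *
lens('r10',270,110,375,265,thr=160,zs=(.058,))"
```

```text
tcp [0.4143 0.2885 0.1571] yaw 76.3 tilt z [-0.031  0.    -1.   ] gap 0.0883 t 22.2833 j [-0.76  0.44  0.1   1.98 -0.09  0.75  0.72]
tcp floor px [[321.64699752 204.58275997]]
r10 0.058 [409.  289.9] [ 79.2 100.5] 76.6
px [[374, 130], [373, 264], [270, 264], [270, 130]]
xy@.053 [[369.2, 337.0], [469.5, 316.2], [450.9, 238.2], [352.1, 266.5]]
```

View pics/r10.png

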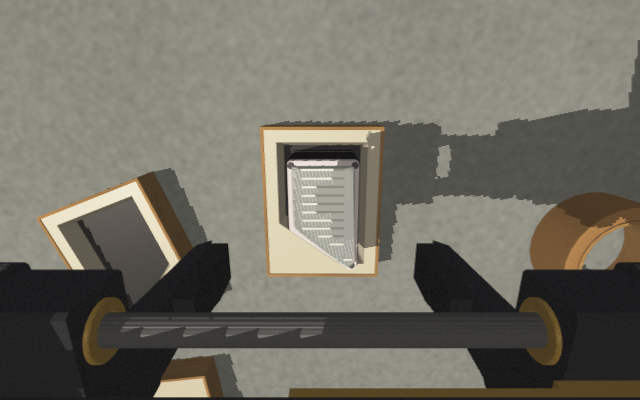

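The right-hand corner lamp is seated in its recess (px 287–358, 155–268). Now the left-hand one.

Call:
step_arm(
  delta_pos=[
    [0.006,-0.02,0.005],
    [0.006,-0.038,0],
    [0.005,-0.038,0],
    [0.005,-0.038,0],
    [0.004,-0.038,0],
  ],
  spin=[-0.02,-0.02,-0.02,-0.02,-0.02],
)

```text
time: 22.75
ee_pos: [0.4365, 0.1204, 0.1582]
eef_rot: [0.812, 0.584, -0.011, -0.013]
contact_force: [0.8, -0.6, -0.8]
finger_gap: 0.0883
```

Call:
step_arm(
  delta_pos=[
    [0.003,-0.038,0],
    [0.003,-0.038,0],
    [0.003,-0.038,0],
    [0.003,-0.03,0],
    [0,-0.02,0],
  ],
  spin=[-0.02,-0.02,0,0,0],
)

```text
time: 23.17
ee_pos: [0.445, -0.0555, 0.1546]
eef_rot: [0.825, 0.565, -0.014, -0.013]
contact_force: [1.4, -0.1, 0.6]
finger_gap: 0.0879
```

Call:
step_arm(
  delta_pos=[
    [0,-0.01,0],
    [0,0,0],
    [0,0,0],
  ],
  spin=[0,0,0],
)

```text
time: 23.42
ee_pos: [0.4427, -0.072, 0.1524]
eef_rot: [0.828, 0.561, -0.016, -0.013]
contact_force: [-0.1, 0.9, -0.1]
finger_gap: 0.0883
```

```bash
python3 look.py l1
```

```text
tcp [ 0.4427 -0.072   0.1524] yaw 68.2 tilt z [-0.042  0.004 -0.999] gap 0.0883 t 23.4167 j [-0.13  0.38  0.24  2.11 -0.13  0.71  1.38]
tcp floor px [[322.4951755  207.81742072]]
```

View pics/l1.png

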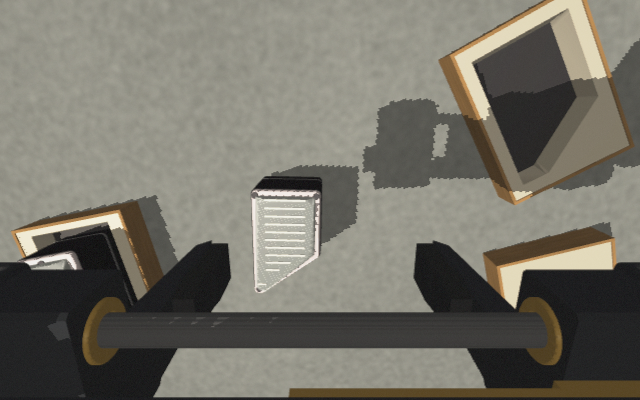

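```bash
python3 -c "
from ml import *
lens('l1',245,175,328,298,thr=150,zs=(.048,))"
```

```text
l1 0.048 [ 455.5 -108.8] [65.7 99.4] 68.5
px [[245, 175], [262, 175], [318, 193], [327, 242], [327, 297], [245, 297]]
xy@.053 [[399.0, -114.0], [403.4, -102.7], [430.3, -70.5], [467.9, -78.4], [510.8, -95.3], [487.4, -155.3]]
```

View pics/l1_m.png

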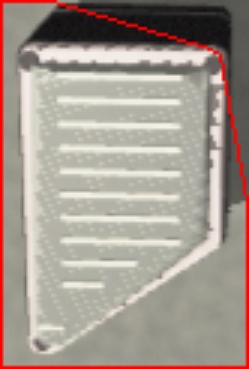

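```bash
python3 -c "
from ml import *
c=dict(np.load('pics/l1.npz'));P=cast(c,[[251.5,191],[319.5,191],[319.5,254.5],[262,292.8],[255,291.5]],.048)*1000
print(np.round(P,1))
r=cv2.minAreaRect(P[:,:2].astype(np.float32));print(r)
d=P[4]-P[0];print(np.degrees(np.arctan2(d[1],d[0])));d=P[1]-P[0];print(np.degrees(np.arctan2(d[1],d[0])))
"
```

```text
[[ 412.1 -116.1   48. ]
 [ 430.4  -69.5   48. ]
 [ 477.3  -88.3   48. ]
 [ 491.2 -143.3   48. ]
 [ 488.1 -148.1   48. ]]
((459.9242248535156, -108.59541320800781), (50.893096923828125, 84.66459655761719), 67.17721557617188)
-22.822787266641814
68.44134172683911
```

Call:
step_arm(
  delta_pos=[
    [0.004,-0.018,0],
    [0.002,-0.012,-0.01],
    [0,0,-0.015],
    [0,0,-0.01],
    [0,0,0],
  ],
  spin=[-0.01,0,0,0,0],
)

```text
time: 23.88
ee_pos: [0.4497, -0.0952, 0.1152]
eef_rot: [0.827, 0.562, -0.015, -0.015]
contact_force: [0.2, 1.5, 0.6]
finger_gap: 0.0883
```

Call:
step_arm(
  delta_pos=[
    [0,0,0],
    [0,0,0],
  ],
  spin=[0,0],
)

```text
time: 24.05
ee_pos: [0.4493, -0.0929, 0.1147]
eef_rot: [0.826, 0.563, -0.016, -0.015]
contact_force: [-0.2, -0.1, -0.5]
finger_gap: 0.0881
```

```bash
python3 look.py l2
```

```text
tcp [ 0.4493 -0.0929  0.1147] yaw 68.5 tilt z [-0.044  0.007 -0.999] gap 0.0881 t 24.05 j [-0.07  0.46  0.22  2.1  -0.17  0.64  1.46]
tcp floor px [[321.61726534 225.26987247]]
```

Call:
step_arm(
  delta_pos=[
    [0,-0.012,0],
    [0,0,0],
    [0,0,-0.01],
    [0,0,-0.01],
    [0,0,0],
  ],
  spin=[-0.015,0,0,0,0],
)

```text
time: 24.52
ee_pos: [0.4511, -0.106, 0.0951]
eef_rot: [0.831, 0.556, -0.014, -0.014]
contact_force: [-0.0, -0.0, -1.0]
finger_gap: 0.0884
```

```bash
python3 look.py l3
```

```text
tcp [ 0.4511 -0.106   0.0951] yaw 67.6 tilt z [-0.039  0.008 -0.999] gap 0.0884 t 24.5167 j [-0.03  0.5   0.21  2.1  -0.18  0.59  1.49]
tcp floor px [[321.09163949 236.19004276]]
```

View pics/l3.png

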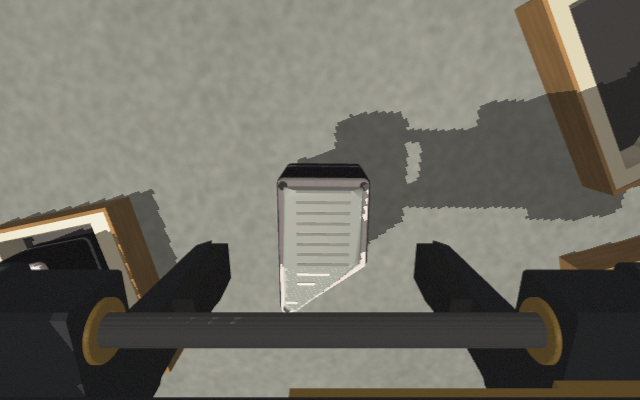

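Call:
step_arm(
  delta_pos=[
    [0,0.001,-0.015],
    [0,0,-0.015],
    [0,0,-0.012],
    [0,0,0],
  ],
  spin=[0,0,0,0],
)

```text
time: 24.9
ee_pos: [0.4517, -0.1049, 0.052]
eef_rot: [0.831, 0.556, -0.013, -0.014]
contact_force: [-1.3, -0.8, -0.2]
finger_gap: 0.0883
```

Call:
step_arm(
  delta_pos=[
    [-0.001,0,-0.006],
    [0,0,-0.005],
    [0,0,0],
  ],
  spin=[0,0,0],
)

```text
time: 25.15
ee_pos: [0.4508, -0.1049, 0.0406]
eef_rot: [0.831, 0.556, -0.013, -0.014]
contact_force: [-1.0, -0.4, 0.3]
finger_gap: 0.0884
```

Call:
step_arm(
  delta_pos=[
    [0,0,-0.002],
    [0,0,0],
    [0,0,0],
    [0,0,0],
    [0,0,0],
  ],
  spin=[0,0,0,0,0],
  hand=1,
  newtons=25,
)

```text
time: 25.57
ee_pos: [0.4517, -0.105, 0.0397]
eef_rot: [0.831, 0.556, -0.013, -0.013]
contact_force: [0.1, -0.7, 1.0]
finger_gap: 0.057
```

Call:
step_arm(
  delta_pos=[
    [0,0,0],
    [0,0,0],
    [0,0,0],
  ],
  spin=[0,0,0],
)

```text
time: 25.82
ee_pos: [0.4518, -0.1051, 0.0399]
eef_rot: [0.831, 0.556, -0.013, -0.013]
contact_force: [0.5, 0.0, -1.9]
finger_gap: 0.052
```

Call:
step_arm(
  delta_pos=[
    [0,0,0.015],
    [0,0,0.025],
    [0,0,0.025],
    [0,0,0.025],
    [0,0,0],
  ],
  spin=[0,0,0,0,0],
)

```text
time: 26.23
ee_pos: [0.4487, -0.1046, 0.1313]
eef_rot: [0.831, 0.556, -0.015, -0.015]
contact_force: [-0.1, 0.3, -2.2]
finger_gap: 0.0518
```

```bash
python3 look.py l4
```

```text
tcp [ 0.4487 -0.1046  0.1313] yaw 67.6 tilt z [-0.042  0.009 -0.999] gap 0.0518 t 26.2333 j [-0.06  0.43  0.24  2.09 -0.16  0.67  1.47]
tcp floor px [[321.6958343  216.96144631]]
```

View pics/l4.png

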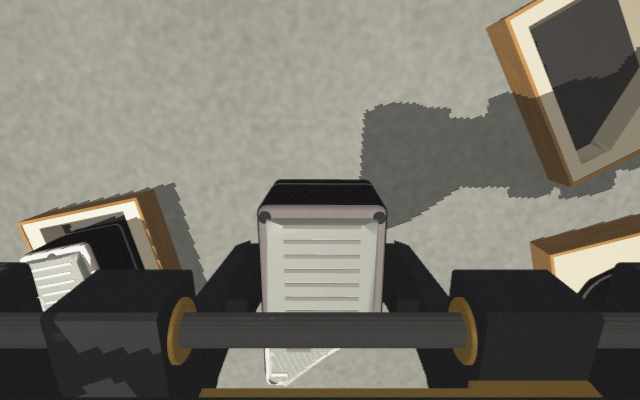

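Call:
step_arm(
  delta_pos=[
    [-0.002,0.02,0.005],
    [-0.003,0.033,0],
    [-0.003,0.033,0],
    [-0.003,0.033,0],
    [-0.003,0.033,0],
  ],
  spin=[0.08,0.08,0.08,0.08,0.08],
)

```text
time: 26.7
ee_pos: [0.4308, 0.0447, 0.1306]
eef_rot: [0.704, 0.71, -0.021, -0.011]
contact_force: [1.0, 1.3, -1.9]
finger_gap: 0.0517
```

Call:
step_arm(
  delta_pos=[
    [-0.003,0.025,0],
    [0,0.01,0],
    [0,0,0],
    [0,0,0],
  ],
  spin=[0.06,0.02,0,0],
)

```text
time: 27.03
ee_pos: [0.4235, 0.0879, 0.1261]
eef_rot: [0.668, 0.744, -0.023, -0.014]
contact_force: [0.6, -0.9, -1.8]
finger_gap: 0.0521
```

```bash
python3 look.py l5
```

```text
tcp [0.4235 0.0879 0.1261] yaw 96.2 tilt z [-0.051 -0.016 -0.999] gap 0.0521 t 27.0333 j [-0.37  0.4   0.08  2.15 -0.05  0.64  1.42]
tcp floor px [[321.46677881 219.89045095]]
```

View pics/l5.png

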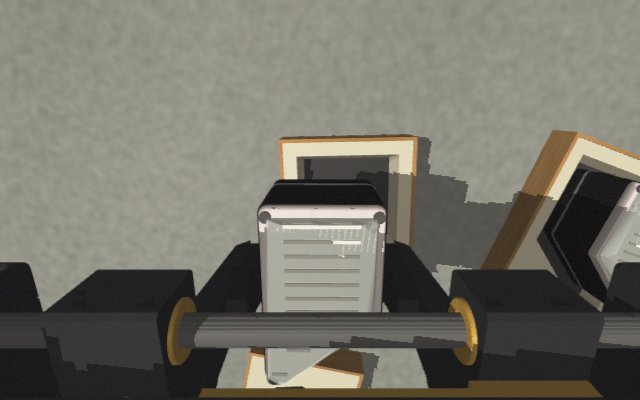

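Call:
step_arm(
  delta_pos=[
    [0.001,0.016,0],
    [0,0.003,-0.008],
    [0,0,-0.012],
    [0,0,0],
  ],
  spin=[0.02,0,0,0],
)

```text
time: 27.42
ee_pos: [0.4256, 0.0995, 0.104]
eef_rot: [0.666, 0.746, -0.024, -0.012]
contact_force: [-0.1, 0.2, -1.9]
finger_gap: 0.0518
```

Call:
step_arm(
  delta_pos=[
    [0,0,-0.006],
    [0,0,-0.006],
    [0,0,0],
  ],
  spin=[0,0,0],
)

```text
time: 27.67
ee_pos: [0.4256, 0.0954, 0.0904]
eef_rot: [0.669, 0.743, -0.026, -0.012]
contact_force: [-0.6, 0.5, -1.6]
finger_gap: 0.0521
```

```bash
python3 look.py l6
```

```text
tcp [0.4256 0.0954 0.0904] yaw 96.1 tilt z [-0.052 -0.022 -0.998] gap 0.0521 t 27.6667 j [-0.39  0.48  0.07  2.15 -0.05  0.57  1.4 ]
tcp floor px [[321.14693193 239.58420094]]
```

View pics/l6.png

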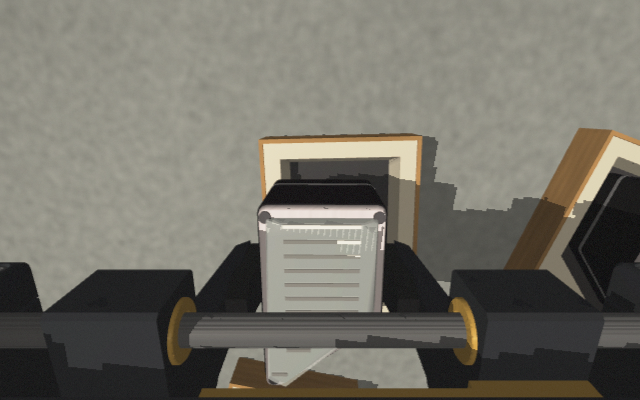

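Call:
step_arm(
  delta_pos=[
    [0,0.013,0],
    [0,0.001,0],
    [0,0,0],
  ],
  spin=[0.022,0,0],
)

```text
time: 27.97
ee_pos: [0.4262, 0.1102, 0.0912]
eef_rot: [0.66, 0.751, -0.025, -0.012]
contact_force: [-0.6, -0.8, -2.0]
finger_gap: 0.052
```

Call:
step_arm(
  delta_pos=[
    [0,0,-0.006],
    [0,0,-0.005],
    [0,0,0],
  ],
  spin=[0,0,0],
)

```text
time: 28.22
ee_pos: [0.4269, 0.1116, 0.08]
eef_rot: [0.659, 0.751, -0.024, -0.011]
contact_force: [-0.8, -0.1, -3.5]
finger_gap: 0.0518
```

```bash
python3 look.py l7
```

```text
tcp [0.4269 0.1116 0.08  ] yaw 97.5 tilt z [-0.049 -0.022 -0.999] gap 0.0518 t 28.2167 j [-0.41  0.51  0.06  2.15 -0.05  0.54  1.39]
tcp floor px [[320.77222651 246.59157394]]
```

View pics/l7.png

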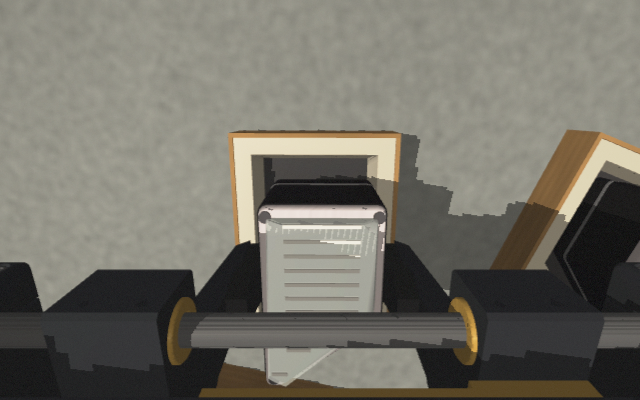

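Call:
step_arm(
  delta_pos=[
    [-0.002,-0.003,-0.008],
    [0,0,-0.006],
    [0,0,-0.002],
    [0,0,0],
  ],
  spin=[0,0,0,0],
)

```text
time: 28.6
ee_pos: [0.4244, 0.1076, 0.0623]
eef_rot: [0.66, 0.751, -0.025, -0.011]
contact_force: [0.2, 0.2, -1.1]
finger_gap: 0.0518
```

```bash
python3 look.py l8
```

```text
tcp [0.4244 0.1076 0.0623] yaw 97.4 tilt z [-0.049 -0.022 -0.999] gap 0.0518 t 28.6 j [-0.4   0.54  0.06  2.16 -0.05  0.5   1.4 ]
tcp floor px [[320.09165345 260.6506395 ]]
```

View pics/l8.png

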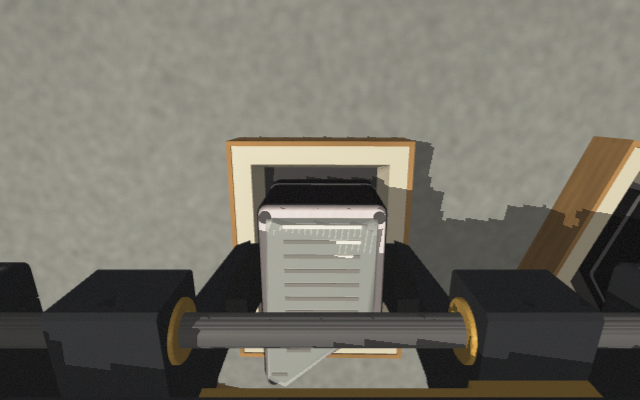

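Centred (carton u 227–415, lamp u 259–386). Lowering.

Call:
step_arm(
  delta_pos=[
    [0,0,-0.005],
    [0,0,-0.003],
    [0,0,0],
  ],
  spin=[0,0,0],
)

```text
time: 28.9
ee_pos: [0.4249, 0.1077, 0.0539]
eef_rot: [0.66, 0.751, -0.024, -0.011]
contact_force: [0.7, 0.0, -1.5]
finger_gap: 0.052
```

Call:
step_arm(
  delta_pos=[
    [0,0,-0.002],
    [0,0,-0.001],
  ],
  spin=[0,0],
)

```text
time: 29.07
ee_pos: [0.425, 0.1077, 0.0506]
eef_rot: [0.66, 0.751, -0.024, -0.011]
contact_force: [0.1, -0.5, -2.7]
finger_gap: 0.0516
```

Call:
step_arm(
  delta_pos=[
    [0,0,-0.002],
  ],
  spin=[0],
)

```text
time: 29.15
ee_pos: [0.4248, 0.1074, 0.0492]
eef_rot: [0.66, 0.751, -0.025, -0.011]
contact_force: [-6.4, -1.9, 34.9]
finger_gap: 0.0521
```

Call:
step_arm(
  delta_pos=[
    [0,0,0.002],
    [0,0,0],
    [0,0,0],
    [0,0,0],
  ],
  spin=[0,0,0,0],
  hand=0,
)

```text
time: 29.48
ee_pos: [0.4258, 0.1076, 0.0519]
eef_rot: [0.66, 0.751, -0.024, -0.011]
contact_force: [-0.2, 0.3, -0.6]
finger_gap: 0.0763
```

Call:
step_arm(
  delta_pos=[
    [0,0,0.005],
    [0,0,0.03],
    [0,0,0.035],
    [0,0,0.035],
    [0,0,0.02],
  ],
  spin=[0,0,0,0,0],
)

```text
time: 29.9
ee_pos: [0.4215, 0.1063, 0.1782]
eef_rot: [0.66, 0.751, -0.029, -0.013]
contact_force: [1.1, -0.0, 0.3]
finger_gap: 0.0879
```

```bash
python3 look.py l9
```

```text
tcp [0.4215 0.1063 0.1782] yaw 97.4 tilt z [-0.058 -0.026 -0.998] gap 0.0879 t 29.9 j [-0.43  0.31  0.08  2.11 -0.03  0.79  1.38]
tcp floor px [[323.34262911 201.27651798]]
```

View pics/l9.png

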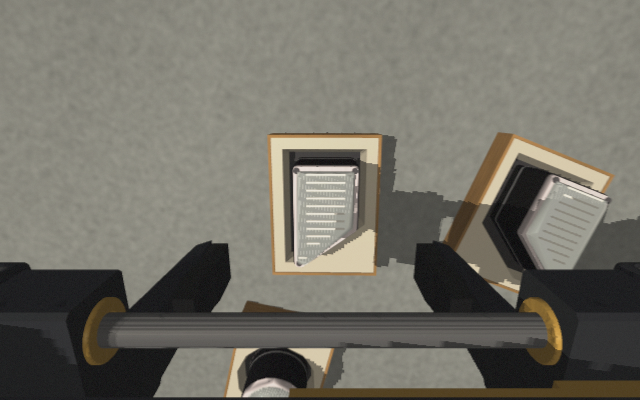

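All four are in. I'll move the arm clear for a final overall check.

Call:
step_arm(
  delta_pos=[
    [0,0.02,0.02],
    [0,0.035,0.015],
    [0,0.035,0.01],
    [-0.008,0.035,0],
    [-0.008,0.035,0],
  ],
  spin=[0,0,0,0,0],
)

```text
time: 30.37
ee_pos: [0.4091, 0.2642, 0.2322]
eef_rot: [0.667, 0.745, -0.024, -0.01]
contact_force: [0.1, 0.2, -0.7]
finger_gap: 0.0883
```

Call:
step_arm(
  delta_pos=[
    [-0.012,0.035,0],
    [-0.012,0.035,0],
    [-0.012,0.035,0],
    [-0.012,0.035,0],
    [-0.012,0.035,0],
  ],
  spin=[0,0,0,0,0],
)

```text
time: 30.78
ee_pos: [0.3461, 0.4469, 0.2335]
eef_rot: [0.668, 0.744, -0.023, -0.009]
contact_force: [-0.1, 0.1, 0.3]
finger_gap: 0.0881
```

Call:
step_arm(
  delta_pos=[
    [-0.012,0.03,0],
    [-0.012,0.03,0],
    [0,0,0],
    [0,0,0],
  ],
  spin=[0,0,0,0],
)

```text
time: 31.12
ee_pos: [0.3132, 0.5179, 0.2327]
eef_rot: [0.663, 0.748, -0.022, -0.012]
contact_force: [0.2, -0.7, 0.1]
finger_gap: 0.0878
```

```bash
python3 - <<'E'
from plant import env
from h import *
for n in('top','side'):
    a=env.grab_frame(n)[:,:,::-1].copy();cv2.imwrite(f'pics/{n}9.png',a)
a=cv2.imread('pics/top9.png');cv2.imwrite('pics/t9z.png',cv2.resize(a[145:285,100:300],None,fx=4,fy=4,interpolation=cv2.INTER_CUBIC))
b=cv2.imread('pics/top0.png')
cv2.imwrite('pics/s9z.png',cv2.resize(cv2.imread('pics/side9.png')[80:320,240:400],None,fx=3.2,fy=2.5*1,interpolation=cv2.INTER_CUBIC)[:600])
for nm,(x0,y0,x1,y1) in {'box':(470,195,525,250),'tape':(105,185,165,235)}.items():
    print(nm,np.abs(a[y0:y1,x0:x1].astype(int)-b[y0:y1,x0:x1]).mean())
c=env.get_calibration('top')
for nm,P in {'C_R':(.4216,.288),'C_L':(.4326,.109),'C_fog':(.618,.0835),'C_rev':(.443,-.287)}.items(): print(nm,proj(c,[*P,.068]))
print(env.get_state()['ee_pos'])
E
```

```text
box 2.5069972451790634
tape 2.5803333333333334
C_R [[207.18428276 242.33607082]]
C_L [[273.40054534 237.77268584]]
C_fog [[283.76696063 172.29476444]]
C_rev [[418.62182154 232.85810424]]
[0.31340136 0.51710751 0.23286412]
```

View pics/top9.png

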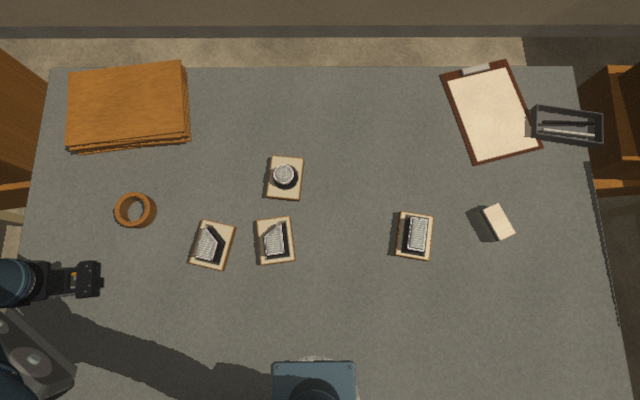

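View pics/t9z.png

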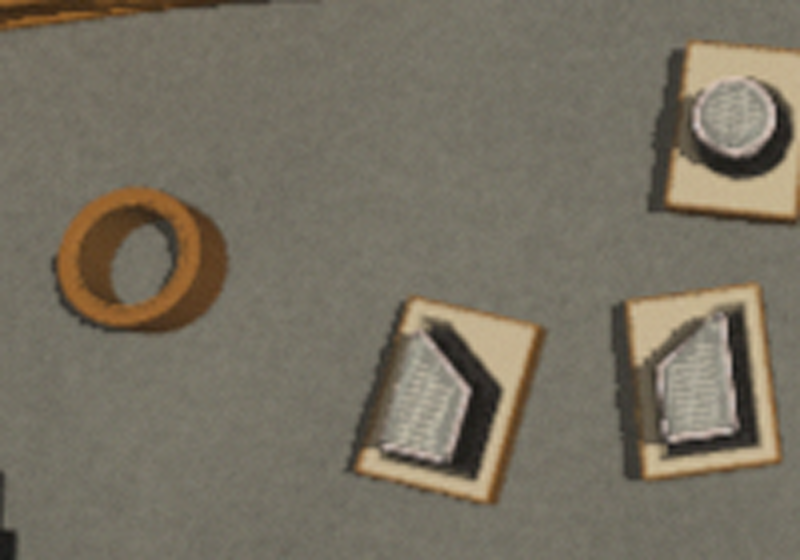

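View pics/s9z.png

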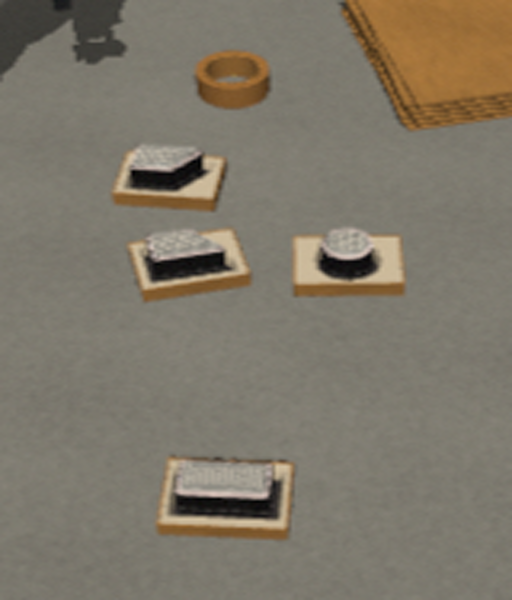

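The top and side views show all four lamps level and inside their own recesses. The lens centres are within about 2 px of where they should be (fog lamp seen at (284, 174), expected (284, 172.5)). The tape roll and bulb box haven't moved. Handing in.

```bash
python3 -c "
from plant import env
print(env.get_state()['time'],env.finish_job())"
```

```text
the job is handed in; nothing more can be done
31.2167 None
```

All four lamps are set down lens up in their matching cartons, and I handed the job in at 31.2 s. The system gives no verdict, so the result rests on my own checks.

- **Seating:** each lamp was lowered until it touched the recess floor at about the expected height, then released. The final top and side views show all four sitting level in the right recess.
- **Position:** the reversing lamp measured about 1–2 mm from its carton's centre. The other two outlines I checked in the final top view, the fog lamp and the right-hand corner lamp, were within about 2 pixels (roughly 5 mm) of where they should be; the limit is 15 mm. The left-hand corner lamp I judged only by eye.
- **Bystanders:** the tape roll and bulb box look unchanged between the first and last top views. The arm ended clear of everything with the gripper open.
- **Measurements that failed:** the automatic outline check failed on three wrist pictures. For the fog and left-hand corner lamps before gripping I used edge points read from the picture instead. For the right-hand corner lamp after placing I relied on the views.
- **Tool tilt:** the tool drifted to a tilt of up to about 0.06 rad during the job. Contact peaked at about 36 N on the right-hand corner lamp, read at the wrist as the held lamp met the floor. I don't know whether readings between those I took went higher.

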